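# Fetch the piston and rod from behind the cans and lay out the kit

## Task

I'm building up this engine: the piston and the connecting rod lie in the back of the grey tray, behind the spray can and the oil bottle. First stand the can and the bottle out of the way on the black rubber mat, then lay the piston and the rod on their drawn outlines on the white layout board (piston crown up as it stands now, big end of the rod on the big drawn ring), and only then put the can and the bottle back upright on their own painted marks in the tray, where they stood. Tip nothing over, and leave the pin that already stands on the board where it is.

Things in the scene. Friction and masses are not known exactly. Their poses are not given: they have to be found in the camera images.
- can_mid (a point): Spray can, bare metal with a pale band and black cap, upright; 160 mm tall, straight body 54 mm across up to 138 mm, then a 44 mm cap. About 0.32 kg. Point: on its axis half-way up, 80 mm above its foot; z up. Starts in the tray's front row (nearer the robot), on a round white painted line on the tray floor.
- bottle_mid (a point): Oil bottle, flat, grey plastic, black screw cap, upright; 160 mm tall. Straight body 52 mm (its x) by 85 mm (its y) up to 130 mm, then shoulder and 31 mm cap. About 0.42 kg. Point: on its axis half-way up, 80 mm above its foot; z up. Same either way round. Starts beside the can in the front row, thin side along the tray's x, on a rectangular white line; which of the two is left changes.
- piston_mid (a point): Aluminium engine piston, cylinder 50 mm across, 44 mm tall, dark ring lines near the top; stands crown up in the tray's back row, some 13 mm behind the can or the bottle. About 0.14 kg. Point: on its axis half-way up, 22 mm above its foot; z up.
- rod_mid (a point): Connecting rod, dark steel, lying flat in the back row beside the piston (which is left changes), 16 mm thick, 0.15 kg: big-end ring 46 mm across (56 over lugs), small-end ring 24 mm, shank between them 14 mm wide, 13 thick, 43 long. Point: middle of the shank, 8 mm above its underside; x towards the small end (centre at +34 mm; big end -44 mm), z up. Lies with its x near the tray's y.
- rod_big (a point): Centre of the connecting rod's big-end ring, same axes as rod_mid.
- pin_mid (a point): Gudgeon pin: steel cylinder 14 mm across, 40 mm tall, standing on the board near its far edge, midway between the two outlines in y. In its place already: leave it. Point: on its axis half-way up.
- tray: Low grey sheet-metal tray fixed on the bench, 205 mm (x, away from the robot) by 275 mm (y), rim 22 mm high, walls and floor 3 mm thick. Origin: centre of its underside, on the bench (z = 0); inner floor 3 mm higher. Front row near x = -45 mm, back row near x = +21 mm, places about 65 mm either side of the middle in y.
- mat: Black ribbed rubber mat fixed on the bench, empty: the side area. 150 mm (x) by 250 mm (y), 3 mm thick. Origin: centre of its underside, on the bench (z = 0).
- outline_piston: Black circle drawn on the white layout board (220 mm in x, 250 in y, 6 thick, fixed), 57 mm across: the piston's place. Origin: its centre, on the face of the board, 6 mm above the bench. A small bearing 12 mm high lies on the board's middle line near its robot-side edge.
- outline_rod: Outline of the connecting rod drawn on the same board: the rod's place. Origin: middle of the drawn shank, on the board's face, 6 mm above the bench; x towards the drawn small end (big end at -44 mm, small at +34 mm): laid right, the rod's point is straight above it with the same axes. The two outlines lie side by side, about 130 mm apart in y; which is left changes.
Mind the look-alikes: they are no part of the job. What is shaped like the part that bears bottle_mid but purple or turquoise is not meant.

How it is judged:
By the outcome, as a careful person would: the job done as asked, in the order asked, and still so for the second after the job is handed in, with the robot touching nothing.
It also fails if it takes over 138 s, if anything falls off the work surface, if the arm or the gripper's body presses on something with over 40 N, if the wrist force passes 120 N, or if a joint passes its speed limit or range.

## Robot

A 6-joint arm with a two-finger parallel gripper is mounted at the origin on the work surface. World frame = base frame: x ahead of the robot, y to its left, z up, the work surface at z = 0. Lengths are in mm, angles in rad, forces in N, time in s.
With the tool pointing down it reaches from about 375 to 750 mm from the base axis. Payload 9 kg.
Tool frame: the origin (TCP) lies at the very end of the fingers, on their centre line; the grasp point (between the pads) lies robot.tcp_to_grasp behind it (robot.tcp_to_grasp is the distance from the TCP to the grasp point, in mm); y points along the fingers, x is the direction in which the jaws open and shut, and the axes are right-handed (so a half turn about y gives the same grasp; the last joint's range is limited). The gripper opens to 85 mm and grips with 20 to 120 N. Pads are 22 mm wide; open, the fingers measure 114 mm over their backs; the gripper's body (76 mm by 85 mm) begins 54 mm behind the grasp point. The pads swing forward as they close: fully open they stand 13 mm farther back than shut.
Start: joints at [-1.551, 0.104, 0.097, 1.564, 0, 1.353], TCP at [141.347, -583.148, 201.931] pointing down, gripper open.
Joint ranges: [-2.99, 2.99], [-0.84, 1.86], [-1.1, 1.16], [-1.84, 2.11], [-1.51, 1.56], [-3.14, 3.14]. Speed limits (rad/s): [2.22, 2.22, 2.57, 3.14, 3.14, 3.14].

## Interface

Orientations are given as a 3x3 rotation matrix whose columns are the frame's x, y, z axes.
In Python, from station import robot gives the robot as it stands.
- The arm moves only by the tool apply_moves, never from a script. Its argument "motion" is text: rows parted by semicolons, each of 7 numbers parted by spaces: the turn, a rotation vector about the world's x, y, z in degrees, then the shift along the world's x, y, z in m, then the opening, from 0 (shut) to 1 (fully open). In form: ax ay az x y z hand; .... A call has exactly 5 rows; each row is the pose to reach, as a shift and turn from the pose commanded when the call began; what a row does not reach only later rows make up. A row lasts 1/8 s, in which the tool goes at most 62.5 mm and 10.7 degrees, less where a joint would pass 70% of its speed; a pose out of reach is approached as far as the arm can. A call with a gripper value outside its range is refused whole. The fingers move at their own pace and stop on an object; the grip force is fixed at half the most. Time passes only in rows, so rows that repeat a pose let the fingers close, or fill a call up. It gives the time, the measured TCP pose, the force and the opening at its end, in the units of the state.
- robot.observe(): the state, without advancing time (a new reading comes with each control period).
- robot.camera(name): name is "scene" or "side" or "wrist"; returns the picture (420x560x3 uint8, blue, green, red); there is no depth.
- robot.calibration(name): a dict with "mtx" (3x3 intrinsics, pixels), "k1" (the pictures are not rectified: a ray, as slopes to the right and down, at radius r is drawn at 1 + k1 r^2 times it, then the intrinsics apply), "view" (4x4, takes a point from world to camera coordinates); the wrist camera has in their place "tool_from_camera" (4x4, takes a point from camera to tool coordinates, whose origin is the TCP and whose axes are the tool frame's). Camera axes: x right, y down, z forward; pixel columns grow to the right and rows downward; lengths in mm; the calibration is good to about 2 mm. A picture is of the moment at which its call begins: read the wrist's pose just before it. calibration takes no time and is no camera call.
- robot.hand_in(): hands the job in, once; it reports no verdict.
Trained networks look in the newest picture that a camera, given by its name, has taken for a name from the list of things; names that differ only in an ending like _2 or _b are one class to them, and where a whole thing is asked for, a point or a joint stands for the part that bears it (a point fixed in the world has none). Each returns a list of dicts, best first, with "confidence" (0 to 1); they miss things now and then, are a little off and sometimes report something else, mostly with a low value. They report only what shows in the picture. A call takes as long as a camera call. They do not tell look-alikes from the thing itself.
- robot.silhouettes(name, camera): "mask" (420x560 bool, what is visible of it) and "bbox" ([left, top, right, bottom] in pixels, round what is visible of it).
- robot.landmark_of(name, camera): "centre" ([column, row] in pixels: a listed point, or the origin of a listed thing).
The state is a dict: "time_s": time; "joint_positions": joint angles; "joint_velocities": joint speeds; "joint_efforts": joint torques, N m; "ee_pos": TCP position; "tcp_rot": TCP orientation; "force": force on the tool from outside, world axes, zero at the start; "ft_torque": the same for the moment, N m; "finger_gap": finger opening in mm.
Only numpy, scipy, OpenCV 4.12 (cv2) and the standard library are available. Lean on these libraries where they do the work, as an engineer would, in place of code of your own. Each camera call takes 0.05 s, during which the arm holds its last target.

## Working session

There is one attempt and no reset: what is moved stays moved. The work goes in short steps, Python scripts to look and compute and a tool call to move; the robot and the scene stay as the last step left them, time stands still between calls to the robot, and variables do not carry over. Pictures are saved under pics/ and viewed, and the job is handed in when it is done.

Besides the shell and the picture viewer there is one more tool, called after "Request:" in YAML: its name, and indented under it one key for each argument. apply_moves: Moves the arm, as the interface text tells. Its arguments: {"type":"object","properties":{"motion":{"type":"string"}},"required":["motion"]}

```bash
ls; mkdir -p pics; python3 - <<'E'
from station import robot
import cv2,numpy as np
s=robot.observe(); print({k:np.round(v,3).tolist() for k,v in s.items()}); print(robot.tcp_to_grasp)
for n in ("scene","side","wrist"):
    im=robot.camera(n); cv2.imwrite(f"pics/{n}0.png",im); print(n,robot.calibration(n))
E
```

```text
pics
{'time_s': 0.0, 'joint_positions': [-1.551, 0.105, 0.096, 1.564, 0.0, 1.353], 'joint_velocities': [0.001, -0.0, 0.001, 0.002, -0.001, 0.001], 'joint_efforts': [-0.0, -55.693, 50.366, 0.017, -0.0, -0.0], 'ee_pos': [141.331, -582.732, 201.111], 'tcp_rot': [[0.236, -0.0, 0.972], [-0.972, 0.001, 0.236], [-0.001, -1.0, 0.0]], 'force': [1.101, 0.379, -0.557], 'ft_torque': [-0.04, 0.013, 0.015], 'finger_gap': 85.541}
18.700000000000003
scene {'mtx': array([[517.62263258,   0.        , 259.73213748],
       [  0.        , 517.62263258, 211.63836164],
       [  0.        ,   0.        ,   1.        ]]), 'k1': -0.002391202700867872, 'view': array([[-7.41209448e-01,  6.71273806e-01,  1.79076259e-04,
         3.58783803e+02],
       [ 3.61130464e-01,  3.98979142e-01, -8.42852557e-01,
        -9.80479584e+01],
       [-5.65856291e-01, -6.24665608e-01, -5.38144530e-01,
         1.73983350e+03],
       [ 0.00000000e+00,  0.00000000e+00,  0.00000000e+00,
         1.00000000e+00]])}
side {'mtx': array([[432.53143693,   0.        , 277.54081929],
       [  0.        , 432.53143693, 211.20431706],
[... 292 characters left out ...]
3684e-01, -6.81655390e-01,
         1.00977244e+03],
       [ 0.00000000e+00,  0.00000000e+00,  0.00000000e+00,
         1.00000000e+00]])}
wrist {'mtx': array([[327.39839897,   0.        , 276.45879793],
       [  0.        , 327.39839897, 203.65584672],
       [  0.        ,   0.        ,   1.        ]]), 'k1': 1.5407242608006896e-05, 'tool_from_camera': array([[ 9.99999615e-01, -8.21648422e-04, -3.06918619e-04,
        -6.56860391e-01],
       [ 2.35963451e-05, -3.24595671e-01,  9.45852869e-01,
        -1.71717688e+02],
       [-8.76782972e-04, -9.45852513e-01, -3.24595526e-01,
         8.32863527e+01],
       [ 0.00000000e+00,  0.00000000e+00,  0.00000000e+00,
         1.00000000e+00]])}
```

View pics/scene0.png

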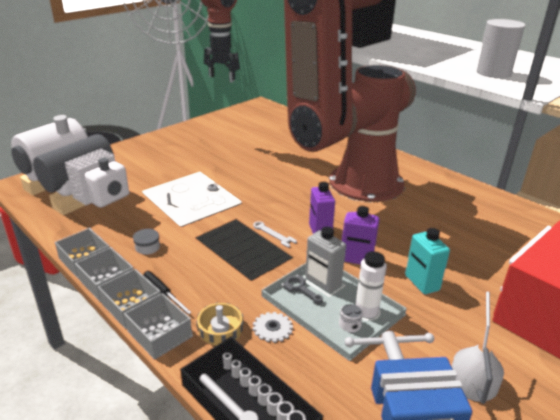

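View pics/side0.png

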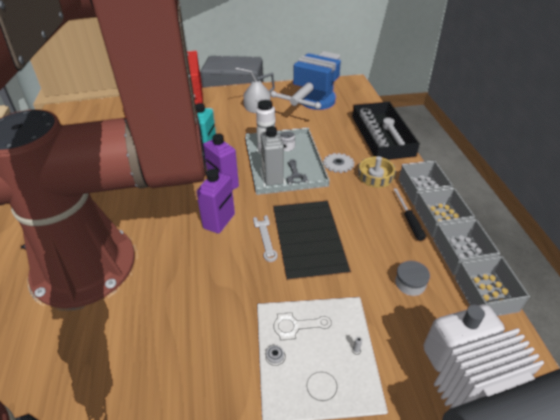

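View pics/wrist0.png

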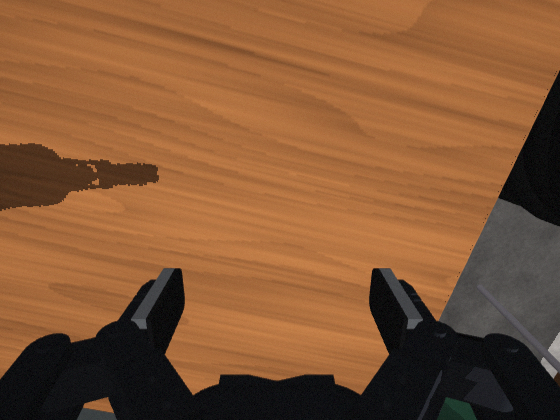

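The grey bottle is at scene (325,262) and side (271,158), and the can at scene (371,290) and side (265,125). Both stand in the tray. The purple bottles (scene (321,210) and (361,237)) and the turquoise one (427,262) are look-alikes outside the tray. Next I'll measure positions.

```bash
cat > h.py <<'E'
from station import robot
import cv2,numpy as np
def rays(cam,px,pose=None):
    c=robot.calibration(cam); K=c["mtx"]; p=np.atleast_2d(px).astype(float)
    d=(p-[K[0,2],K[1,2]])/[K[0,0],K[1,1]]; u=d.copy()
    for _ in range(10): u=d/(1+c["k1"]*(u**2).sum(1,keepdims=True))
    v=np.c_[u,np.ones(len(u))]
    if cam=="wrist":
        T=c["tool_from_camera"]; s=pose or robot.observe(); R=np.array(s["tcp_rot"])
        return np.array(s["ee_pos"])+R@T[:3,3], v@(R@T[:3,:3]).T
    V=c["view"]; return -V[:3,:3].T@V[:3,3], v@V[:3,:3]
def onz(cam,px,z,pose=None):
    o,d=rays(cam,px,pose); return o+d*((z-o[2])/d[:,2])[:,None]
def proj(cam,P,pose=None):
    c=robot.calibration(cam); P=np.atleast_2d(P).astype(float)
    if cam=="wrist":
        T=c["tool_from_camera"]; s=pose or robot.observe(); R=np.array(s["tcp_rot"])
        q=((P-np.array(s["ee_pos"]))@R-T[:3,3])@T[:3,:3]
    else:
        V=c["view"]; q=P@V[:3,:3].T+V[:3,3]
    u=q[:,:2]/q[:,2:]; u=u*(1+c["k1"]*(u**2).sum(1,keepdims=True)); K=c["mtx"]
    return u*[K[0,0],K[1,1]]+[K[0,2],K[1,2]]
def tri(obs):
    A=np.zeros((3,3));b=np.zeros(3)
    for cam,px in obs:
        o,d=rays(cam,px);d=d[0]/np.linalg.norm(d[0]);M=np.eye(3)-np.outer(d,d);A+=M;b+=M@o
    X=np.linalg.solve(A,b); return X,[float(np.linalg.norm(proj(c,X)[0]-p)) for c,p in obs]
E
python3 - <<'E'
from h import *
Z=dict(can_mid=83,bottle_mid=83,piston_mid=25,rod_mid=11,rod_big=11,pin_mid=26,tray=0,mat=0,outline_piston=6,outline_rod=6)
for cam in("scene","side"):
    robot.camera(cam)
    for n,z in Z.items():
        for r in robot.landmark_of(n,cam)[:4]:
            print(cam,n,round(r["confidence"],2),np.round(r["centre"],1),np.round(onz(cam,r["centre"],z)[0],1))
print(robot.observe()["time_s"])
E
```

```text
scene can_mid 0.82 [371.1 285.2] [496.4 389.1  83. ]
scene bottle_mid 0.94 [428.5 258.6] [314.3 421.8  83. ]
scene bottle_mid 0.7 [325.6 253.8] [484.8 241.6  83. ]
scene bottle_mid 0.68 [321.6 205.2] [323.5  82.7  83. ]
scene bottle_mid 0.59 [360.  237.7] [368.3 255.2  83. ]
scene piston_mid 0.58 [351.  315.3] [554.2 385.4  25. ]
scene rod_mid 0.7 [309.1 292.9] [557.1 259.2  11. ]
scene rod_big 0.75 [294.9 283.8] [558.6 212.4  11. ]
scene pin_mid 0.45 [170.  199.1] [ 572.8 -314.8   26. ]
scene pin_mid 0.4 [369.5 285. ] [440.3 349.3  26. ]
scene tray 0.7 [335.3 306.2] [535.9 325.5  -0. ]
scene tray 0.5 [172.  203.1] [ 559.4 -327.9    0. ]
scene mat 0.8 [241.4 248.8] [553.4   1.4   0. ]
scene outline_piston 0.49 [180.9 188.4] [ 491.  -376.7    6. ]
scene outline_rod 0.63 [202.6 199.5] [ 480.6 -272.7    6. ]
side can_mid 0.56 [265.4 127.8] [494.1 378.9  83. ]
side bottle_mid 0.89 [217.3 198.9] [335.3  82.8  83. ]
side bottle_mid 0.84 [270.  153.7] [488.5 245.8  83. ]
side bottle_mid 0.65 [308.2 321.7] [ 481.3 -290.8   83. ]
side bottle_mid 0.64 [223.2 159.7] [360.  241.1  83. ]
side piston_mid 0.8 [287.3 136.6] [565.2 408.1  25. ]
side rod_mid 0.58 [294.6 173.3] [556.5 239.   11. ]
side rod_big 0.63 [298.2 176.9] [563.5 221.   11. ]
side pin_mid 0.49 [360.  344.1] [ 578.3 -321.5   26. ]
side tray 0.61 [284.1 162.3] [538.3 310.7   0. ]
side mat 0.86 [309.8 235. ] [550.4   3.2  -0. ]
side outline_piston 0.78 [320.3 385.5] [ 488.  -380.3    6. ]
side outline_rod 0.87 [307.  322.5] [ 491.3 -244.4    6. ]
1.25
```

```bash
python3 - <<'E'
import cv2
im=cv2.imread("pics/side0.png"); cv2.imwrite("pics/sidecrop.png",cv2.resize(im[80:200,220:360],None,fx=5,fy=5,interpolation=cv2.INTER_CUBIC))
cv2.imwrite("pics/sideboard.png",cv2.resize(im[285:420,240:400],None,fx=4.4,fy=4.4,interpolation=cv2.INTER_CUBIC))
im=cv2.imread("pics/scene0.png"); cv2.imwrite("pics/scenecrop.png",cv2.resize(im[220:355,255:415],None,fx=4.4,fy=4.4,interpolation=cv2.INTER_CUBIC))
E
```

```text
(no output)
```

View pics/sidecrop.png

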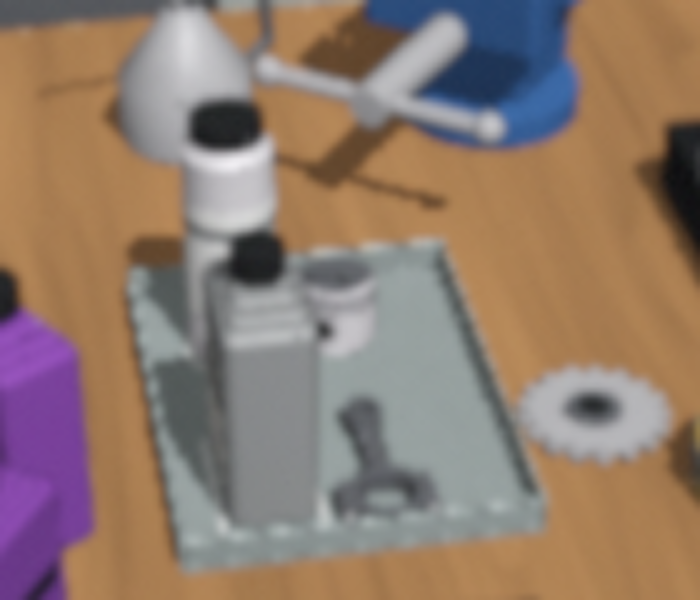

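View pics/sideboard.png

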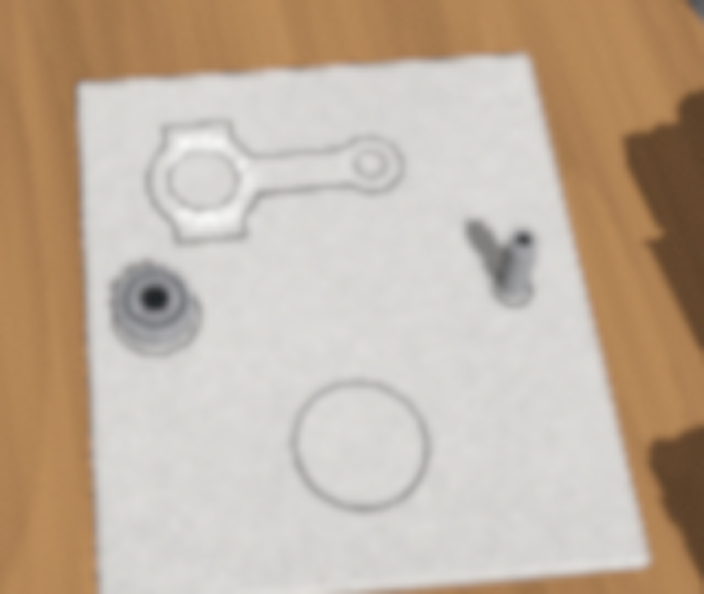

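View pics/scenecrop.png

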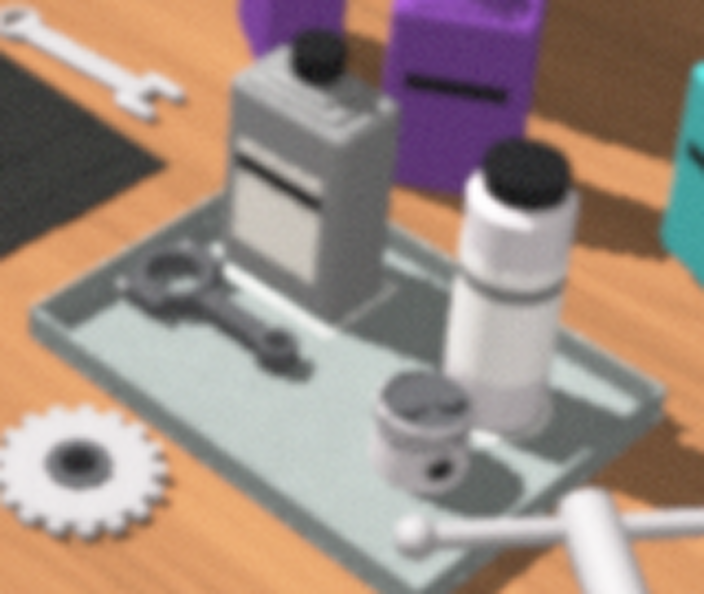

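Request:
apply_moves:
  motion: "0 0 -10 0.048 0.036 0.012 1; 0 0 -20 0.096 0.072 0.024 1; 0 0 -30 0.144 0.108 0.036 1; 0 0 -40 0.192 0.144 0.048 1; 0 0 -50 0.24 0.18 0.06 1"

```text
time_s: 1.88
ee_pos: [379.5, -404.5, 261.7]
tcp_rot: [[-0.589, 0.0, 0.808], [-0.808, -0.001, -0.589], [0.0, -1.0, 0.001]]
force: [0.2, -0.5, 0.9]
finger_gap: 85.6
```

Request:
apply_moves:
  motion: "0 0 -10 0.02 0.026 0.008 1; 0 0 -20 0.04 0.052 0.016 1; 0 0 -30 0.06 0.078 0.024 1; 0 0 -40 0.08 0.104 0.032 1; 0 0 -53 0.1 0.13 0.04 1"

```text
time_s: 2.5
ee_pos: [325.2, -356.8, 295.3]
tcp_rot: [[-0.922, 0.108, 0.372], [-0.367, 0.056, -0.928], [-0.121, -0.993, -0.012]]
force: [0.5, -0.5, -0.4]
finger_gap: 85.6
```

```bash
python3 - <<'E'
from h import *
s=robot.observe()
im=robot.camera("wrist"); cv2.imwrite("pics/w1.png",im)
import pickle; pickle.dump(s,open("s1.pkl","wb"))
for n,z in dict(outline_piston=6,outline_rod=6,pin_mid=26).items():
    for r in robot.landmark_of(n,"wrist")[:3]: print(n,round(r["confidence"],2),np.round(r["centre"],1),np.round(onz("wrist",r["centre"],z,s)[0],1))
print(np.round(s["joint_positions"],2),s["ee_pos"])
E
```

```text
outline_piston 0.57 [197.5  89.9] [ 488.9 -379.1    6. ]
outline_rod 0.67 [169.2 176. ] [ 494.3 -244.2    6. ]
pin_mid 0.78 [124.4 109.7] [ 571.5 -318.7   26. ]
pin_mid 0.44 [168.5 177.9] [ 487.7 -249.7   26. ]
[-1.19 -0.23 -0.06  1.76  0.12  3.14] [ 325.24171229 -356.75681118  295.28182975]
```

View pics/w1.png

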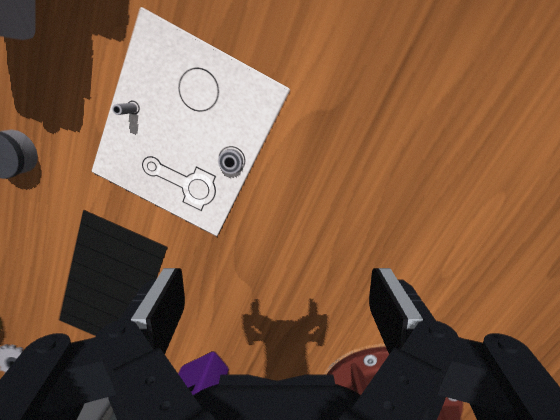

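The last joint reached its range limit, so I'll turn back the other way, towards yaw 0.

```bash
cat >> h.py <<'E'
from scipy.spatial.transform import Rotation as Ro
def Rd(yaw):
    a=np.radians(yaw);c,s=np.cos(a),np.sin(a)
    return np.array([[c,0,-s],[s,0,c],[0,-1,0]])
def go(p,yaw,s=None):
    s=s or robot.observe(); R=np.array(s["tcp_rot"])
    v=Ro.from_matrix(Rd(yaw)@R.T).as_rotvec(degrees=True)
    print("d rot",np.round(v,2),"shift m",np.round((np.array(p)-s["ee_pos"])/1000,4),"yaw now",round(float(np.degrees(np.arctan2(R[1,0],R[0,0]))),2),"pos",np.round(s["ee_pos"],1),"q",np.round(s["joint_positions"],2),"t",s["time_s"],"gap",round(s["finger_gap"],1))
E
python3 -c "
from h import *
go([400,-330,300],-120)"
```

```text
d rot [-5.1   4.87 38.11] shift m [0.0744 0.0272 0.0047] yaw now -158.2 pos [ 325.6 -357.2  295.3] q [-1.19 -0.23 -0.06  1.76  0.12  3.14] t 2.7 gap 85.4
```

Request:
apply_moves:
  motion: "-1.3 1.2 9.5 0.019 0.007 0.001 1; -2.6 2.4 19 0.038 0.014 0.002 1; -3.8 3.6 28.5 0.057 0.02 0.003 1; -5.1 4.87 38.1 0.074 0.027 0.005 1; -5.1 4.87 38.1 0.074 0.027 0.005 1"

```text
time_s: 3.32
ee_pos: [401.6, -328.7, 299.7]
tcp_rot: [[-0.496, -0.001, 0.868], [-0.868, 0.001, -0.496], [-0.0, -1.0, -0.001]]
force: [0.3, -0.1, 0.5]
finger_gap: 85.2
```

```bash
python3 -c "
from h import *
go([440,-240,300],-70)"
```

```text
d rot [-2.000e-02 -9.000e-02  4.973e+01] shift m [0.0384 0.0887 0.0003] yaw now -119.73 pos [ 401.6 -328.7  299.7] q [-0.94 -0.09  0.08  1.74 -0.    2.72] t 3.325 gap 85.2
```

Request:
apply_moves:
  motion: "0 0 10 0.01 0.05 0 1; 0 0 20 0.02 0.1 0 1; 0 0 30 0.03 0.15 0 1; 0 0 40 0.04 0.2 0 1; 0 0 50 0.04 0.25 0 1"

```text
time_s: 3.95
ee_pos: [440.0, -78.4, 299.7]
tcp_rot: [[0.345, -0.001, 0.938], [-0.938, 0.0, 0.345], [-0.001, -1.0, -0.001]]
force: [1.0, -0.6, 0.5]
finger_gap: 85.4
```

Request:
apply_moves:
  motion: "0 0 10 0.01 0.06 0 1; 0 0 20 0.02 0.12 0 1; 0 0 30 0.03 0.18 0 1; 0 0 40 0.04 0.24 0 1; 0 0 50 0.04 0.29 0 1"

```text
time_s: 4.58
ee_pos: [480.0, 212.3, 299.5]
tcp_rot: [[0.941, -0.001, 0.338], [-0.338, -0.001, 0.941], [-0.001, -1.0, -0.001]]
force: [0.3, -0.9, -0.1]
finger_gap: 85.5
```

```bash
python3 -c "
from h import *
go([490,245,300],0)"
```

```text
d rot [ 0.05 -0.04 19.75] shift m [0.01   0.0327 0.0005] yaw now -19.75 pos [480.  212.3 299.5] q [ 0.17 -0.08  0.09  1.74 -0.    2.08] t 4.575 gap 85.5
```

Request:
apply_moves:
  motion: "0 0 5 0.005 0.02 0 1; 0 0 10 0.01 0.04 0 1; 0 0 15 0.015 0.06 0 1; 0 0 19.8 0.02 0.07 0.02 1; 0 0 19.8 0.02 0.07 0.02 1"

```text
time_s: 5.2
ee_pos: [500.5, 280.6, 320.6]
tcp_rot: [[1.0, 0.001, 0.005], [-0.005, -0.001, 1.0], [0.001, -1.0, -0.001]]
force: [0.1, -0.0, 0.1]
finger_gap: 85.7
```

```bash
python3 - <<'E'
from h import *
s=robot.observe()
im=robot.camera("wrist"); cv2.imwrite("pics/w2.png",im)
for n,z in dict(can_mid=83,bottle_mid=83,piston_mid=25,rod_mid=11,rod_big=11,tray=0,mat=0).items():
    for r in robot.landmark_of(n,"wrist")[:3]: print(n,round(r["confidence"],2),np.round(r["centre"],1),np.round(onz("wrist",r["centre"],z,s)[0],1))
go([490,245,300],0,s)
E
```

```text
bottle_mid 0.75 [107.3  43. ] [309.4 417.5  83. ]
bottle_mid 0.74 [164.3 192.6] [353.2 240.4  83. ]
piston_mid 0.62 [323.3  70.7] [562.7 390.2  25. ]
rod_mid 0.94 [316.  169.6] [559.2 253.3  11. ]
rod_big 0.81 [314.1 199.2] [557.8 206.6  11. ]
tray 0.91 [302.2 123.9] [538.  319.3   0. ]
mat 0.95 [302.1 309.7] [544.3  -4.9   0. ]
d rot [0.03 0.06 0.27] shift m [-0.0105 -0.0356 -0.0206] yaw now -0.27 pos [500.5 280.6 320.6] q [ 0.28  0.09  0.3   1.78 -0.    1.86] t 5.2 gap 85.7
```

View pics/w2.png

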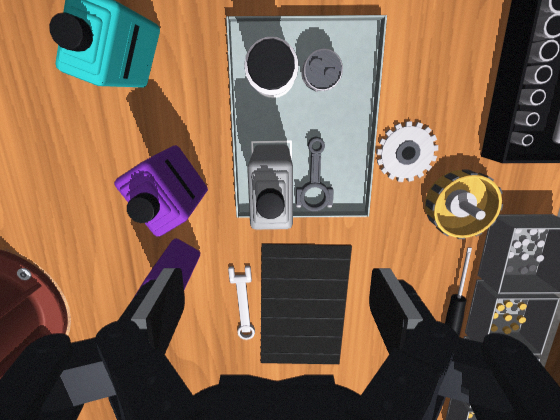

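Seen from above:
- Grey bottle: cap at about (270,204), in the tray.
- Can: cap at about (271,65).
- Piston: (323,70).
- Rod: (315,175).
- Look-alikes: purple at (143,207) and turquoise at (71,32), both outside the tray. The grey bottle is the one meant.

Enlarged crop next.

```bash
python3 - <<'E'
from h import *
im=cv2.imread("pics/w2.png"); s=robot.observe()
cr=cv2.resize(im[5:235,215:400],None,fx=2.6,fy=2.6,interpolation=cv2.INTER_CUBIC)
cr3=cv2.resize(im[130:235,235:350],None,fx=5.5,fy=5.5,interpolation=cv2.INTER_CUBIC)
cv2.imwrite("pics/w2c.png",cr); cv2.imwrite("pics/w2d.png",cr3)
for nm,px,z in [("botcap",(270,204),163),("cancap",(271,65),163),("TL",(227,16),22),("TR",(386,16),22),("BR",(370,216),22),("BL",(237,216),22),("mTL",(261,243),3),("mTR",(351,245),3),("mBR",(341,363),3),("mBL",(261,361),3)]:
    print(nm,np.round(onz("wrist",px,z,s)[0],1))
E
```

```text
botcap [492.  250.8 163. ]
cancap [494.5 387.  163. ]
TL [437.  454.4  22. ]
TR [638.4 453.3  22. ]
BR [641.9 182.   22. ]
BL [437.7 183.   22. ]
mTL [472.6 127.9   3. ]
mTR [620.9 123.6   3. ]
mBR [ 619.  -123.4    3. ]
mBL [ 467.6 -118.1    3. ]
```

View pics/w2c.png

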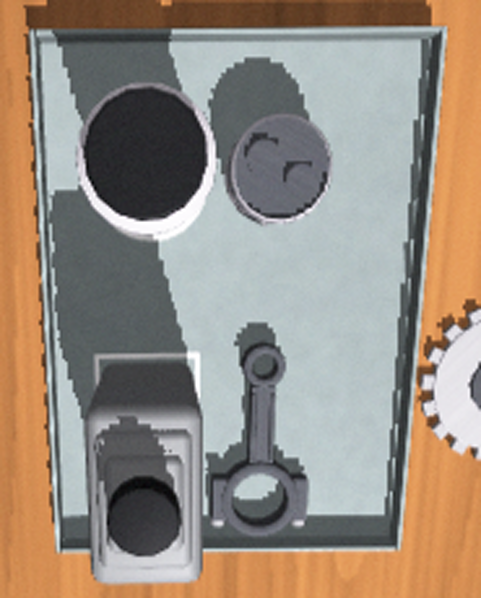

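View pics/w2d.png

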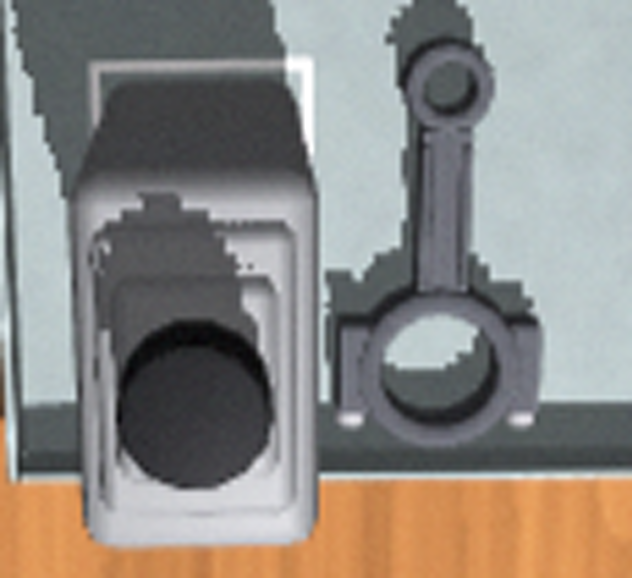

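Request:
apply_moves:
  motion: "0 0 0.3 -0.009 -0.031 -0.05 1; 0 0 0.3 -0.009 -0.031 -0.1 1; 0 0 0.3 -0.009 -0.031 -0.12 1; 0 0 0.3 -0.009 -0.031 -0.13 1; 0 0 0.3 -0.009 -0.031 -0.14 1"

```text
time_s: 6.22
ee_pos: [491.3, 249.2, 180.4]
tcp_rot: [[1.0, 0.001, -0.002], [0.002, -0.001, 1.0], [0.001, -1.0, -0.001]]
force: [1.1, -0.6, -0.3]
finger_gap: 85.4
```

```bash
python3 - <<'E'
from h import *
s=robot.observe()
im=robot.camera("wrist"); cv2.imwrite("pics/w3.png",im)
sd=robot.camera("side"); cv2.imwrite("pics/s3.png",cv2.resize(sd[60:220,180:380],None,fx=3.5,fy=3.5))
go([491,249,98],0,s)
E
```

```text
d rot [ 0.04  0.06 -0.11] shift m [-0.0003 -0.0002 -0.0824] yaw now 0.11 pos [491.3 249.2 180.4] q [ 0.23 -0.05 -0.1   1.52 -0.    1.8 ] t 6.225 gap 85.4
```

View pics/w3.png

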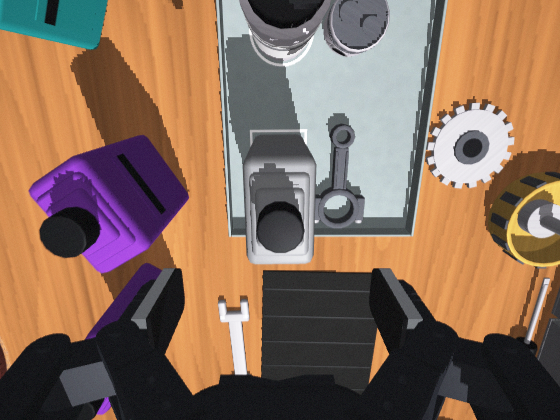

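View pics/s3.png

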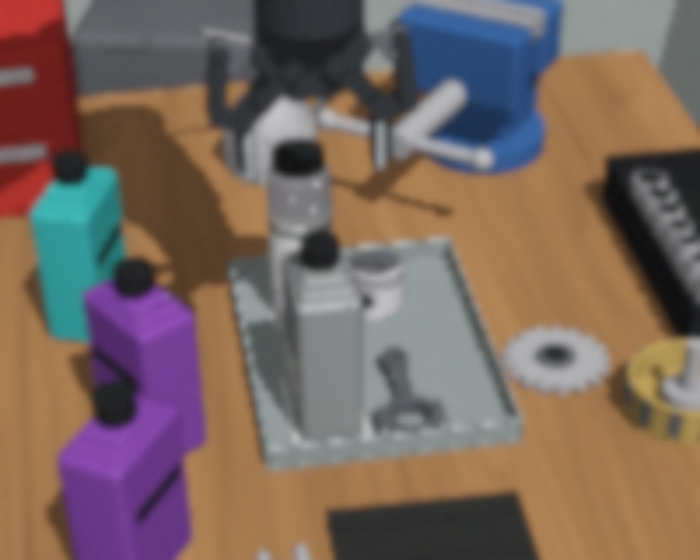

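```bash
python3 - <<'E'
from h import *
s=robot.observe()
print(proj("side",[s["ee_pos"],[491,249,163]]),proj("wrist",[s["ee_pos"]],s), onz("wrist",(280.5,226),163,s))
im=cv2.imread("pics/w3.png"); cv2.imwrite("pics/w3c.png",cv2.resize(im[110:280,220:380],None,fx=3.5,fy=3.5,interpolation=cv2.INTER_CUBIC))
E
```

```text
[[269.71586771 122.35659601]
 [269.97001063 127.90208926]] [[277.40627584 244.91130626]] [[492.74410031 253.99372184 163.        ]]
```

View pics/w3c.png

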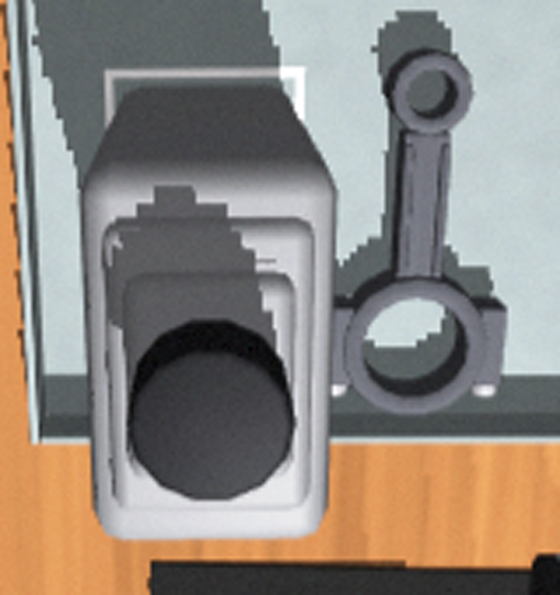

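```bash
python3 - <<'E'
from h import *
s=robot.observe();R=np.array(s["tcp_rot"]);p=np.array(s["ee_pos"])
for y in (0,-13,-31,-45):
    P=[p+R@[x,y,z] for x in(-42.5,42.5) for z in (-11,11)]
    print(y,np.round(proj("wrist",P,s)).tolist(),np.round(proj("side",P)).tolist())
im=robot.camera("side"); cv2.imwrite("pics/s3b.png",cv2.resize(im[50:150,220:320],None,fx=6,fy=6,interpolation=cv2.INTER_CUBIC))
E
```

```text
0 [[205.0, 262.0], [203.0, 227.0], [349.0, 262.0], [352.0, 227.0]] [[254.0, 126.0], [253.0, 122.0], [287.0, 123.0], [285.0, 119.0]]
-13 [[201.0, 273.0], [197.0, 237.0], [354.0, 273.0], [358.0, 237.0]] [[254.0, 122.0], [253.0, 117.0], [287.0, 119.0], [285.0, 114.0]]
-31 [[193.0, 292.0], [189.0, 253.0], [362.0, 292.0], [366.0, 253.0]] [[253.0, 116.0], [252.0, 111.0], [287.0, 112.0], [285.0, 108.0]]
-45 [[185.0, 310.0], [181.0, 268.0], [370.0, 310.0], [375.0, 268.0]] [[253.0, 111.0], [252.0, 106.0], [287.0, 108.0], [285.0, 103.0]]
```

View pics/s3b.png

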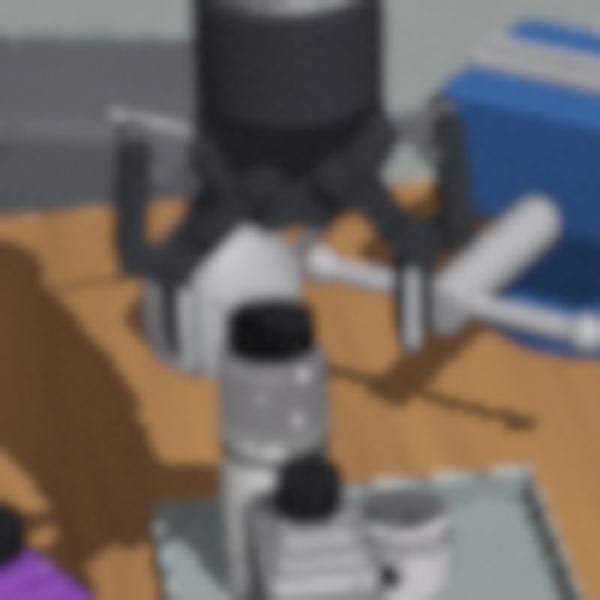

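The open fingertips show about 40 mm behind the TCP, more than the 13 mm stated. I'll shut the gripper in the air to check.

Request:
apply_moves:
  motion: "0 0 0 0 0 0.04 0; 0 0 0 0 0 0.04 0; 0 0 0 0 0 0.04 0; 0 0 0 0 0 0.04 0; 0 0 0 0 0 0.04 0"

```text
time_s: 7.0
ee_pos: [490.6, 249.1, 219.4]
tcp_rot: [[1.0, -0.001, -0.002], [0.002, -0.001, 1.0], [-0.001, -1.0, -0.001]]
force: [0.3, -0.5, 0.4]
finger_gap: 0.0
```

```bash
python3 - <<'E'
from h import *
s=robot.observe();R=np.array(s["tcp_rot"]);p=np.array(s["ee_pos"])
print(s["finger_gap"],p)
for y in (0,-13,-31,-45):
    P=[p+R@[x,y,z] for x in(0,) for z in (-11,11)]
    print(y,np.round(proj("wrist",P,s)).tolist(),np.round(proj("side",P)).tolist())
im=robot.camera("side"); a=cv2.resize(im[50:150,220:320],None,fx=5,fy=5,interpolation=cv2.INTER_CUBIC)
w=robot.camera("wrist"); cv2.imwrite("pics/s4.png",a); cv2.imwrite("pics/w4.png",w)
E
```

```text
0.0076862639102524945 [490.57000272 249.10022909 219.41367712]
0 [[277.0, 262.0], [277.0, 227.0]] [[270.0, 111.0], [269.0, 107.0]]
-13 [[277.0, 273.0], [277.0, 237.0]] [[270.0, 106.0], [268.0, 102.0]]
-31 [[278.0, 292.0], [278.0, 253.0]] [[270.0, 100.0], [268.0, 96.0]]
-45 [[278.0, 310.0], [278.0, 268.0]] [[269.0, 95.0], [268.0, 91.0]]
```

View pics/s4.png

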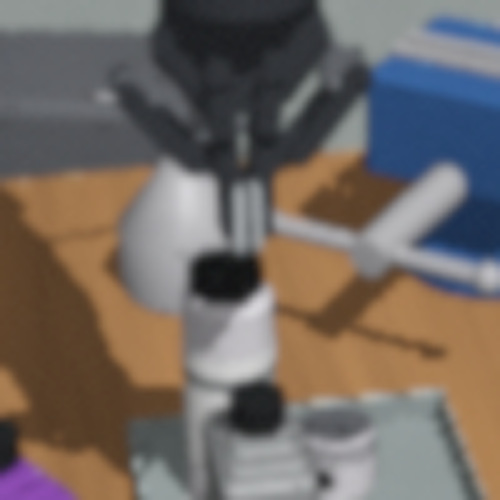

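View pics/w4.png

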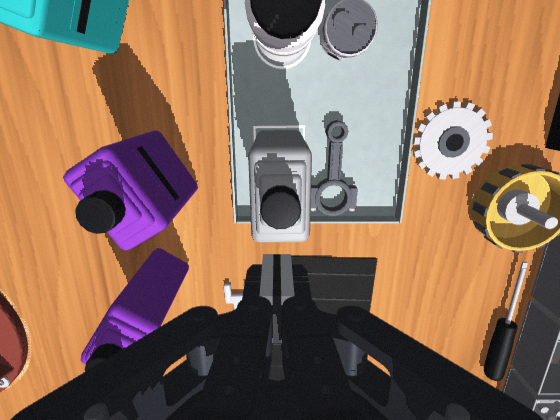

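Shut, the tips still show about 30 mm behind the TCP, in both the wrist and side views. I'll touch the mat lightly to find out which is right.

Request:
apply_moves:
  motion: "0 0 0 0.012 -0.04 0.01 0; 0 0 0 0.025 -0.09 0.0 0; 0 0 0 0.04 -0.14 -0.03 0; 0 0 0 0.055 -0.19 -0.06 0; 0 0 0 0.055 -0.19 -0.12 0"

```text
time_s: 7.72
ee_pos: [548.4, 55.6, 100.8]
tcp_rot: [[1.0, 0.005, 0.002], [-0.002, -0.002, 1.0], [0.005, -1.0, -0.002]]
force: [1.6, 0.7, -0.6]
finger_gap: 0.0
```

Request:
apply_moves:
  motion: "0 0 0 0 0 -0.03 0; 0 0 0 0 0 -0.06 0; 0 0 0 0 0 -0.078 0; 0 0 0 0 0 -0.083 0; 0 0 0 0 0 -0.083 0"

```text
time_s: 8.35
ee_pos: [546.3, 59.2, 17.7]
tcp_rot: [[1.0, 0.001, -0.002], [0.002, -0.001, 1.0], [0.001, -1.0, -0.001]]
force: [0.3, 0.5, 0.2]
finger_gap: -0.0
```

```bash
python3 - <<'E'
from h import *
s=robot.observe();print(s["ee_pos"],s["force"])
im=robot.camera("side"); cv2.imwrite("pics/s5.png",cv2.resize(im[130:260,240:370],None,fx=4.5,fy=4.5,interpolation=cv2.INTER_CUBIC))
print(proj("side",[s["ee_pos"]]))
E
```

```text
[546.29844156  59.15842237  17.71422813] [0.25800534 0.53701553 0.21875042]
[[303.8288661  214.69816989]]
```

View pics/s5.png

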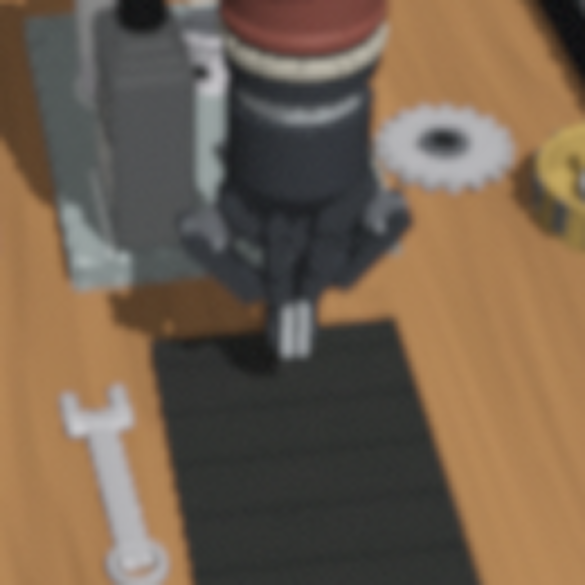

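Request:
apply_moves:
  motion: "0 0 0 0 0 -0.004 0; 0 0 0 0 0 -0.007 0; 0 0 0 0 0 -0.01 0; 0 0 0 0 0 -0.012 0; 0 0 0 0 0 -0.012 0"

```text
time_s: 9.02
ee_pos: [545.7, 59.2, 4.8]
tcp_rot: [[1.0, -0.0, -0.002], [0.002, -0.001, 1.0], [-0.0, -1.0, -0.001]]
force: [0.2, 1.0, 0.6]
finger_gap: -0.1
```

Request:
apply_moves:
  motion: "0 0 0 0 0 -0.001 0; 0 0 0 0 0 -0.002 0; 0 0 0 0 0 -0.003 0; 0 0 0 0 0 -0.004 0; 0 0 0 0 0 -0.004 0"

```text
time_s: 9.65
ee_pos: [545.8, 59.1, 1.0]
tcp_rot: [[1.0, -0.0, -0.002], [0.002, -0.001, 1.0], [-0.0, -1.0, -0.001]]
force: [0.1, -0.8, 0.0]
finger_gap: -0.2
```

Request:
apply_moves:
  motion: "0 0 0 0 0 -0.002 0; 0 0 0 0 0 -0.004 0; 0 0 0 0 0 -0.006 0; 0 0 0 0 0 -0.008 0; 0 0 0 0 0 -0.01 0"

```text
time_s: 10.28
ee_pos: [545.9, 59.2, -9.1]
tcp_rot: [[1.0, -0.0, -0.002], [0.002, -0.001, 1.0], [-0.0, -1.0, -0.001]]
force: [1.0, -0.1, 0.6]
finger_gap: 0.2
```

```bash
python3 - <<'E'
from h import *
s=robot.observe();print(s["ee_pos"],s["force"])
im=robot.camera("side"); a=im[160:240,270:350]
cv2.imwrite("pics/s6.png",cv2.resize(a,None,fx=6,fy=6,interpolation=cv2.INTER_CUBIC))
E
```

```text
[545.87292051  59.16927094  -9.09724349] [ 0.95802774 -0.10407296  0.56902479]
```

View pics/s6.png

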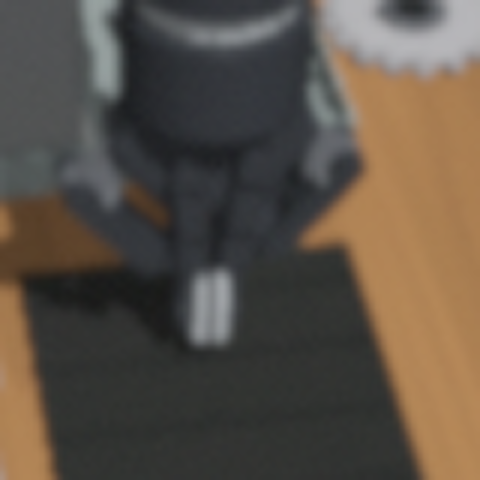

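Request:
apply_moves:
  motion: "0 0 0 0 0 -0.003 0; 0 0 0 0 0 -0.006 0; 0 0 0 0 0 -0.009 0; 0 0 0 0 0 -0.011 0; 0 0 0 0 0 -0.011 0"

```text
time_s: 10.95
ee_pos: [545.7, 59.2, -20.2]
tcp_rot: [[1.0, -0.0, -0.002], [0.002, -0.001, 1.0], [-0.0, -1.0, -0.001]]
force: [0.9, 0.0, 0.2]
finger_gap: 0.2
```

Request:
apply_moves:
  motion: "0 0 0 0 0 -0.001 0; 0 0 0 0 0 -0.002 0; 0 0 0 0 0 -0.002 0; 0 0 0 0 0 -0.003 0; 0 0 0 0 0 -0.003 0"

```text
time_s: 11.58
ee_pos: [545.8, 59.2, -23.0]
tcp_rot: [[1.0, -0.0, -0.002], [0.002, -0.001, 1.0], [-0.0, -1.0, -0.001]]
force: [0.6, 0.4, -0.3]
finger_gap: -0.1
```

Request:
apply_moves:
  motion: "0 0 0 0 0 -0.001 0; 0 0 0 0 0 -0.001 0; 0 0 0 0 0 -0.002 0; 0 0 0 0 0 -0.002 0; 0 0 0 0 0 -0.002 0"

```text
time_s: 12.2
ee_pos: [545.9, 59.2, -25.0]
tcp_rot: [[1.0, -0.0, -0.002], [0.002, -0.001, 1.0], [-0.0, -1.0, -0.001]]
force: [-0.1, 0.4, -0.3]
finger_gap: 0.0
```

Request:
apply_moves:
  motion: "0 0 0 0 0 -0.001 0; 0 0 0 0 0 -0.001 0; 0 0 0 0 0 -0.001 0; 0 0 0 0 0 -0.002 0; 0 0 0 0 0 -0.002 0"

```text
time_s: 12.82
ee_pos: [546.0, 59.2, -26.4]
tcp_rot: [[1.0, 0.0, -0.002], [0.002, -0.001, 1.0], [0.0, -1.0, -0.001]]
force: [-2.8, 0.6, 6.5]
finger_gap: 0.1
```

Contact is at TCP z ≈ -26, so the true fingertips are about 29 mm behind the reported TCP. I'll allow for that in every height. Now the bottle.

Request:
apply_moves:
  motion: "0 0 0 0 0 0.06 1; 0 0 0 0 0 0.12 1; 0 0 0 0 0 0.18 1; 0 0 0 -0.01 0.04 0.22 1; 0 0 0 -0.03 0.09 0.22 1"

```text
time_s: 13.45
ee_pos: [518.0, 149.5, 197.1]
tcp_rot: [[1.0, 0.006, 0.0], [-0.0, -0.001, 1.0], [0.006, -1.0, -0.001]]
force: [0.0, 0.5, -1.4]
finger_gap: 85.3
```

```bash
python3 -c "
from h import *
go([492,251,180],0)"
```

```text
d rot [0.05 0.37 0.01] shift m [-0.026   0.1015 -0.0171] yaw now -0.01 pos [518.  149.5 197.1] q [ 0.04 -0.09 -0.11  1.55 -0.    1.61] t 13.45 gap 85.3
```

Request:
apply_moves:
  motion: "0 0 0 -0.012 0.055 0 1; 0 0 0 -0.024 0.102 0 1; 0 0 0 -0.024 0.102 0 1; 0 0 0 -0.024 0.102 -0.03 1; 0 0 0 -0.024 0.102 -0.04 1"

```text
time_s: 14.08
ee_pos: [491.2, 250.4, 151.3]
tcp_rot: [[1.0, -0.002, -0.002], [0.002, -0.002, 1.0], [-0.002, -1.0, -0.002]]
force: [0.1, -0.9, 1.0]
finger_gap: 85.4
```

```bash
python3 -c "
from h import *
s=robot.observe()
cv2.imwrite('pics/w7.png',robot.camera('wrist'))
go([492,251,69],0)"
```

```text
d rot [ 0.11 -0.18 -0.08] shift m [ 0.001   0.0007 -0.0817] yaw now 0.08 pos [491.  250.3 150.7] q [ 0.23 -0.04 -0.15  1.47 -0.    1.8 ] t 14.125 gap 85.1
```

View pics/w7.png

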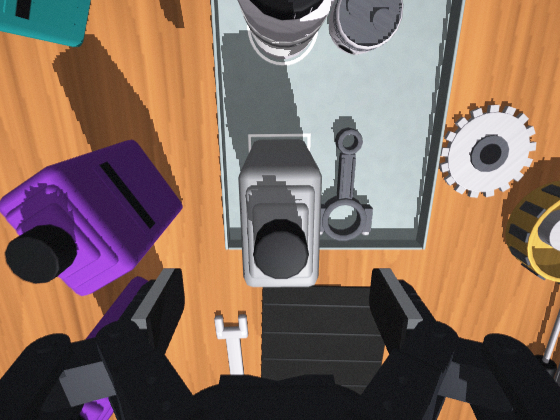

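Request:
apply_moves:
  motion: "0 0 0 0.001 0.001 -0.02 1; 0 0 0 0.001 0.001 -0.04 1; 0 0 0 0.001 0.001 -0.06 1; 0 0 0 0.001 0.001 -0.075 1; 0 0 0 0.001 0.001 -0.082 1"

```text
time_s: 14.75
ee_pos: [492.3, 252.0, 69.7]
tcp_rot: [[1.0, -0.001, -0.002], [0.002, -0.001, 1.0], [-0.001, -1.0, -0.001]]
force: [-0.5, -0.2, -0.3]
finger_gap: 85.3
```

Request:
apply_moves:
  motion: "0 0 0 0 0 0 0; 0 0 0 0 0 0 0; 0 0 0 0 0 0 0; 0 0 0 0 0 0 0; 0 0 0 0 0 0 0"

```text
time_s: 15.38
ee_pos: [493.7, 252.4, 72.2]
tcp_rot: [[1.0, 0.002, -0.002], [0.002, -0.001, 1.0], [0.002, -1.0, -0.001]]
force: [0.9, 1.2, 5.8]
finger_gap: 51.2
```

```bash
python3 -c "
from h import *
s=robot.observe()
cv2.imwrite('pics/w8.png',robot.camera('wrist'))
im=robot.camera('side');cv2.imwrite('pics/s8.png',cv2.resize(im[60:220,200:360],None,fx=3.6,fy=3.6,interpolation=cv2.INTER_CUBIC))
go([492,251,69],0)"
```

```text
d rot [ 0.03  0.1  -0.12] shift m [-0.0017 -0.0014 -0.0031] yaw now 0.12 pos [493.7 252.4  72.1] q [ 0.24 -0.02 -0.27  1.32 -0.    1.81] t 15.475 gap 51.1
```

View pics/w8.png

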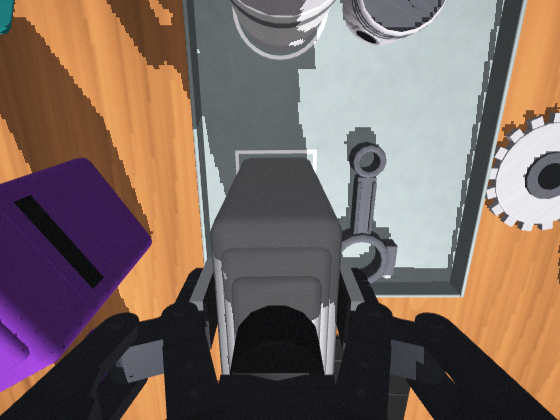

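View pics/s8.png

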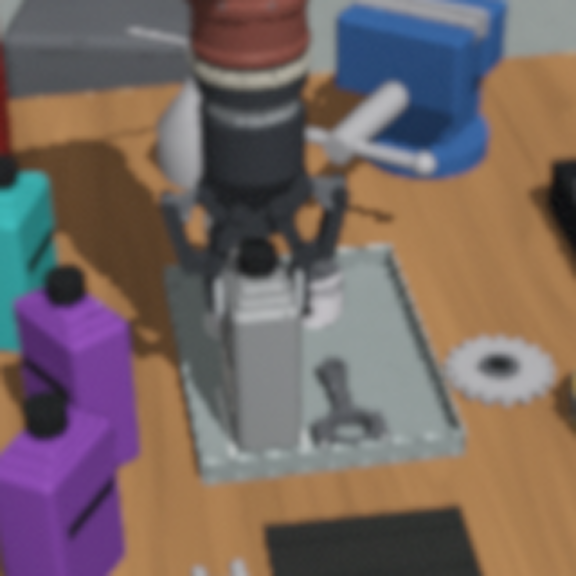

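Request:
apply_moves:
  motion: "0 0 0 0 0 0.01 0; 0 0 0 0 0 0.025 0; 0 0 0 0 0 0.045 0; 0 0 0 0 0 0.06 0; 0 0 0 0 0 0.06 0"

```text
time_s: 16.1
ee_pos: [494.0, 252.4, 133.0]
tcp_rot: [[1.0, 0.003, -0.002], [0.002, -0.0, 1.0], [0.003, -1.0, -0.0]]
force: [-0.1, 0.0, -3.3]
finger_gap: 51.0
```

Request:
apply_moves:
  motion: "0 0 0 0.005 -0.03 0 0; 0 0 0 0.012 -0.07 0 0; 0 0 0 0.02 -0.11 0 0; 0 0 0 0.028 -0.15 0 0; 0 0 0 0.034 -0.18 0 0"

```text
time_s: 16.73
ee_pos: [526.7, 70.6, 130.4]
tcp_rot: [[1.0, -0.001, -0.001], [0.001, -0.001, 1.0], [-0.001, -1.0, -0.001]]
force: [0.9, 0.2, -2.8]
finger_gap: 51.0
```

Request:
apply_moves:
  motion: "0 0 0 0.005 -0.03 0 0; 0 0 0 0.01 -0.06 0 0; 0 0 0 0.015 -0.09 0 0; 0 0 0 0.018 -0.12 0 0; 0 0 0 0.018 -0.125 0 0"

```text
time_s: 17.35
ee_pos: [544.7, -54.4, 130.3]
tcp_rot: [[1.0, -0.001, -0.0], [0.0, -0.001, 1.0], [-0.001, -1.0, -0.001]]
force: [-0.4, -0.5, -4.0]
finger_gap: 50.7
```

```bash
python3 -c "
from h import *
s=robot.observe()
im=robot.camera('side');cv2.imwrite('pics/s9.png',cv2.resize(im[120:320,200:400],None,fx=2.9,fy=2.9,interpolation=cv2.INTER_CUBIC))
go([545,-55,72],0);print(s['force'])"
```

```text
d rot [ 0.05 -0.06 -0.03] shift m [ 0.0004 -0.001  -0.0584] yaw now 0.03 pos [544.6 -54.  130.4] q [-0.34 -0.06 -0.2   1.43 -0.    1.23] t 17.4 gap 51.1
[-0.44330163 -0.51538494 -3.95874239]
```

View pics/s9.png

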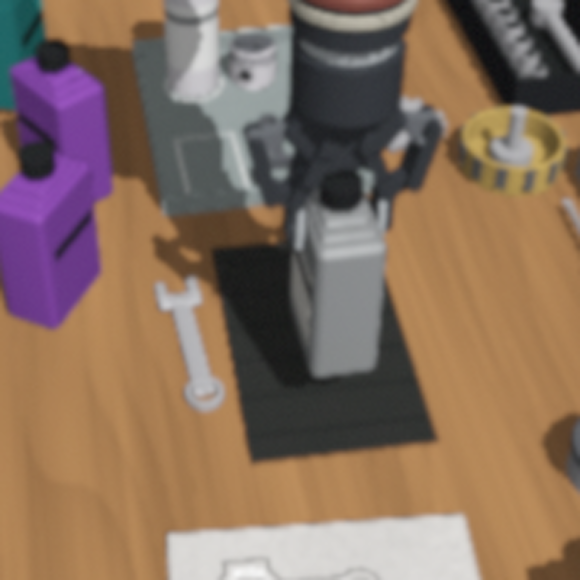

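Request:
apply_moves:
  motion: "0 0 0 0 0 -0.02 0; 0 0 0 0 0 -0.04 0; 0 0 0 0 0 -0.05 0; 0 0 0 0 0 -0.055 0; 0 0 0 0 0 -0.057 0"

```text
time_s: 18.02
ee_pos: [544.9, -52.7, 74.0]
tcp_rot: [[1.0, 0.0, -0.002], [0.002, -0.001, 1.0], [0.0, -1.0, -0.001]]
force: [0.3, -0.5, -3.9]
finger_gap: 50.9
```

Request:
apply_moves:
  motion: "0 0 0 0 0 -0.0005 0; 0 0 0 0 0 -0.001 0; 0 0 0 0 0 -0.0015 0; 0 0 0 0 0 -0.0015 0; 0 0 0 0 0 -0.0015 0"

```text
time_s: 18.65
ee_pos: [544.9, -52.9, 72.6]
tcp_rot: [[1.0, 0.0, -0.002], [0.002, -0.001, 1.0], [0.0, -1.0, -0.001]]
force: [0.2, 0.0, -2.6]
finger_gap: 51.0
```

Request:
apply_moves:
  motion: "0 0 0 0 0 -0.0005 0; 0 0 0 0 0 -0.001 0; 0 0 0 0 0 -0.001 1; 0 0 0 0 0 -0.001 1; 0 0 0 0 0 -0.001 1"

```text
time_s: 19.27
ee_pos: [545.0, -52.9, 71.7]
tcp_rot: [[1.0, 0.0, -0.002], [0.002, -0.001, 1.0], [0.0, -1.0, -0.001]]
force: [-0.7, -0.5, 0.8]
finger_gap: 85.4
```

Request:
apply_moves:
  motion: "0 0 0 0 0 0 1; 0 0 0 0 0 0.04 1; 0 0 0 0 0 0.09 1; 0 0 0 0 0.02 0.13 1; 0 0 0 -0.005 0.06 0.15 1"

```text
time_s: 19.9
ee_pos: [540.8, 6.7, 224.1]
tcp_rot: [[1.0, 0.003, 0.0], [-0.0, -0.002, 1.0], [0.003, -1.0, -0.002]]
force: [0.3, 0.4, -0.9]
finger_gap: 85.5
```

```bash
python3 -c "
from h import *
s=robot.observe()
cv2.imwrite('pics/w10.png',robot.camera('wrist'))
im=robot.camera('side');cv2.imwrite('pics/s10.png',cv2.resize(im[120:320,200:400],None,fx=2.9,fy=2.9,interpolation=cv2.INTER_CUBIC))
go([495,387,210],0)"
```

```text
d rot [ 0.07  0.24 -0.27] shift m [-0.0457  0.3774 -0.0148] yaw now 0.27 pos [540.7   9.6 224.8] q [-0.22 -0.08 -0.04  1.6  -0.    1.34] t 20.0 gap 85.2
```

View pics/s10.png

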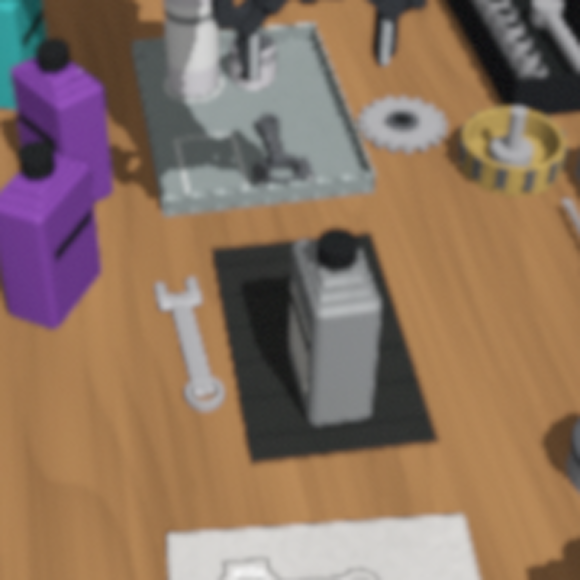

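The bottle stands upright on the mat. Now the can.

Request:
apply_moves:
  motion: "0 0 0 -0.008 0.06 0 1; 0 0 0 -0.016 0.12 0 1; 0 0 0 -0.024 0.18 0 1; 0 0 0 -0.032 0.24 0 1; 0 0 0 -0.038 0.29 0 1"

```text
time_s: 20.62
ee_pos: [501.4, 299.0, 221.0]
tcp_rot: [[1.0, -0.0, -0.003], [0.003, -0.001, 1.0], [-0.0, -1.0, -0.001]]
force: [1.5, -0.3, 0.5]
finger_gap: 85.2
```

Request:
apply_moves:
  motion: "0 0 0 -0.008 0.03 0 1; 0 0 0 -0.008 0.06 0 1; 0 0 0 -0.008 0.07 -0.01 1; 0 0 0 -0.008 0.07 -0.02 1; 0 0 0 -0.008 0.07 -0.03 1"

```text
time_s: 21.25
ee_pos: [493.9, 366.0, 190.3]
tcp_rot: [[1.0, -0.001, -0.001], [0.001, -0.002, 1.0], [-0.001, -1.0, -0.002]]
force: [0.2, -0.1, 0.1]
finger_gap: 85.5
```

```bash
python3 -c "
from h import *
s=robot.observe()
cv2.imwrite('pics/w11.png',robot.camera('wrist'))
go([495,387,69],0,s)"
```

```text
d rot [ 0.1  -0.05 -0.07] shift m [ 0.0011  0.021  -0.1213] yaw now 0.07 pos [493.9 366.  190.3] q [ 0.43  0.15  0.13  1.55 -0.    2.  ] t 21.25 gap 85.5
```

View pics/w11.png

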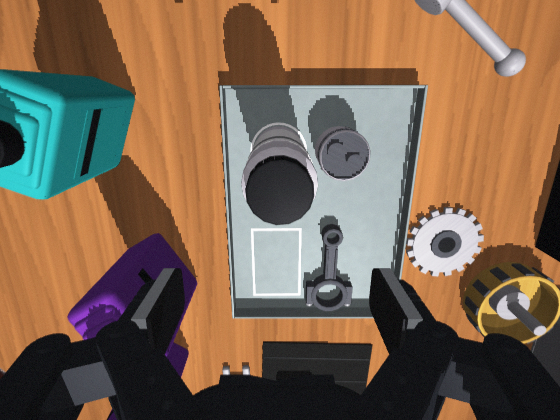

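```bash
python3 -c "
from h import *
s=robot.observe()
print(onz('wrist',(279.5,190.5),163,s))
print(onz('wrist',[(251,229),(300.5,229),(300,295),(254,297)],3,s))
im=cv2.imread('pics/w11.png');cv2.imwrite('pics/w11c.png',cv2.resize(im[110:310,220:370],None,fx=4,fy=2.95,interpolation=cv2.INTER_CUBIC))
"
```

```text
[[494.71397349 390.92916826 163.        ]]
[[462.07390783 295.09444892   3.        ]
 [520.81433719 295.18833534   3.        ]
 [522.38658671 203.5392414    3.        ]
 [463.53287859 200.39601986   3.        ]]
```

View pics/w11c.png

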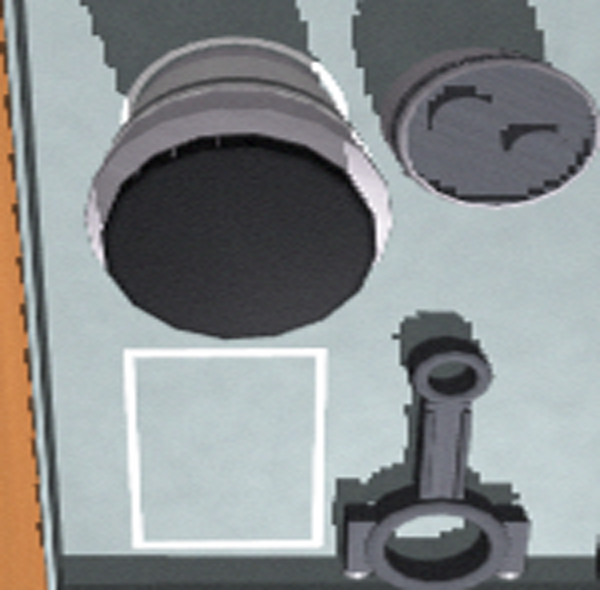

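Request:
apply_moves:
  motion: "0 0 0 0.001 0.012 0 1; 0 0 0 0.001 0.0235 -0.02 1; 0 0 0 0.001 0.0235 -0.05 1; 0 0 0 0.001 0.0235 -0.09 1; 0 0 0 0.001 0.0235 -0.121 1"

```text
time_s: 21.92
ee_pos: [494.0, 391.0, 67.6]
tcp_rot: [[1.0, -0.002, -0.003], [0.003, -0.002, 1.0], [-0.002, -1.0, -0.002]]
force: [0.3, 0.4, 0.1]
finger_gap: 85.2
```

Request:
apply_moves:
  motion: "0 0 0 0 0 0 0; 0 0 0 0 0 0 0; 0 0 0 0 0 0 0; 0 0 0 0 0 0 0; 0 0 0 0 0 0 0"

```text
time_s: 22.55
ee_pos: [495.5, 391.0, 71.6]
tcp_rot: [[1.0, 0.001, -0.002], [0.002, -0.0, 1.0], [0.001, -1.0, -0.0]]
force: [0.1, 0.2, 3.2]
finger_gap: 52.2
```

```bash
python3 -c "
from h import *
s=robot.observe()
cv2.imwrite('pics/w12.png',robot.camera('wrist'))
im=robot.camera('scene');cv2.imwrite('pics/s12.png',cv2.resize(im[150:360,220:430],None,fx=2.8,fy=2.8,interpolation=cv2.INTER_CUBIC))
go([545,65,72],0)"
```

```text
d rot [ 0.01  0.08 -0.12] shift m [ 0.0495 -0.326   0.0004] yaw now 0.12 pos [495.5 391.   71.6] q [ 0.46  0.21 -0.02  1.34 -0.    2.03] t 22.65 gap 52.2
```

View pics/s12.png

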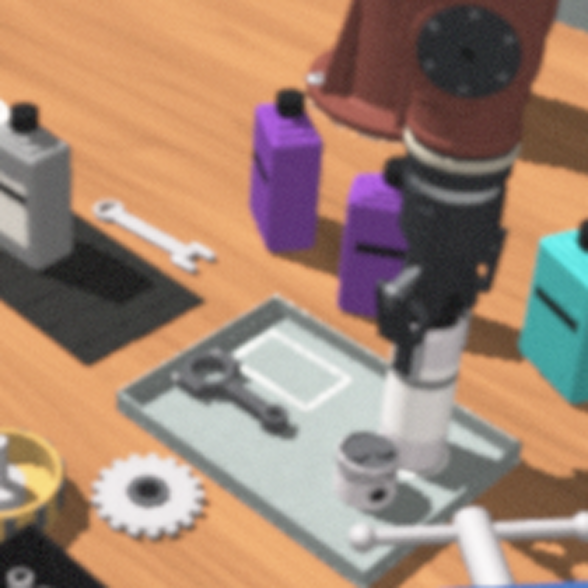

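Request:
apply_moves:
  motion: "0 0 0 0 0 0.01 0; 0 0 0 0 0 0.025 0; 0 0 0 0 0 0.045 0; 0 0 0 0 0 0.06 0; 0 0 0 0 0 0.06 0"

```text
time_s: 23.28
ee_pos: [495.9, 391.2, 132.7]
tcp_rot: [[1.0, 0.003, -0.002], [0.002, 0.0, 1.0], [0.003, -1.0, 0.0]]
force: [-0.5, -0.2, -4.1]
finger_gap: 52.5
```

Request:
apply_moves:
  motion: "0 0 0 0.005 -0.03 0 0; 0 0 0 0.012 -0.07 0 0; 0 0 0 0.02 -0.11 0 0; 0 0 0 0.028 -0.15 0 0; 0 0 0 0.034 -0.19 0 0"

```text
time_s: 23.9
ee_pos: [528.7, 199.3, 129.9]
tcp_rot: [[1.0, -0.001, -0.002], [0.002, -0.001, 1.0], [-0.001, -1.0, -0.001]]
force: [0.6, -1.2, -3.8]
finger_gap: 52.8
```

Request:
apply_moves:
  motion: "0 0 0 0.005 -0.03 0 0; 0 0 0 0.01 -0.06 0 0; 0 0 0 0.015 -0.09 0 0; 0 0 0 0.017 -0.12 0 0; 0 0 0 0.017 -0.132 0 0"

```text
time_s: 24.52
ee_pos: [545.7, 67.3, 129.9]
tcp_rot: [[1.0, -0.001, -0.001], [0.001, -0.001, 1.0], [-0.001, -1.0, -0.001]]
force: [-0.3, 0.4, -4.1]
finger_gap: 52.2
```

Request:
apply_moves:
  motion: "0 0 0 0 0 -0.02 0; 0 0 0 0 0 -0.04 0; 0 0 0 0 0 -0.05 0; 0 0 0 0 0 -0.053 0; 0 0 0 0 0 -0.055 0"

```text
time_s: 25.15
ee_pos: [546.1, 69.0, 75.7]
tcp_rot: [[1.0, 0.0, -0.003], [0.003, -0.001, 1.0], [0.0, -1.0, -0.001]]
force: [0.1, 0.3, -4.1]
finger_gap: 52.6
```

Request:
apply_moves:
  motion: "0 0 0 0 0 -0.001 0; 0 0 0 0 0 -0.002 0; 0 0 0 0 0 -0.003 0; 0 0 0 0 0 -0.003 0; 0 0 0 0 0 -0.003 0"

```text
time_s: 25.78
ee_pos: [545.9, 68.6, 72.6]
tcp_rot: [[1.0, -0.0, -0.002], [0.002, -0.001, 1.0], [-0.0, -1.0, -0.001]]
force: [-0.3, -0.9, -3.0]
finger_gap: 52.7
```

Request:
apply_moves:
  motion: "0 0 0 0 0 -0.0005 0; 0 0 0 0 0 -0.001 0; 0 0 0 0 0 -0.001 0; 0 0 0 0 0 -0.001 0; 0 0 0 0 0 -0.001 0"

```text
time_s: 26.4
ee_pos: [545.9, 68.6, 71.6]
tcp_rot: [[1.0, 0.0, -0.002], [0.002, -0.001, 1.0], [0.0, -1.0, -0.001]]
force: [-0.5, 0.9, -2.4]
finger_gap: 52.7
```

Request:
apply_moves:
  motion: "0 0 0 0 0 -0.0007 0; 0 0 0 0 0 -0.0007 0; 0 0 0 0 0 -0.0007 1; 0 0 0 0 0 -0.0007 1; 0 0 0 0 0 -0.0007 1"

```text
time_s: 27.02
ee_pos: [546.0, 68.7, 70.8]
tcp_rot: [[1.0, 0.0, -0.002], [0.002, -0.001, 1.0], [0.0, -1.0, -0.001]]
force: [-0.2, 0.0, 0.7]
finger_gap: 85.6
```

Request:
apply_moves:
  motion: "0 0 0 0 0 0 1; 0 0 0 0 0 0.03 1; 0 0 0 0 0 0.08 1; 0 0 0 0 0.03 0.14 1; 0 0 0 0 0.09 0.14 1"

```text
time_s: 27.65
ee_pos: [548.5, 158.2, 216.0]
tcp_rot: [[1.0, 0.008, 0.002], [-0.002, -0.001, 1.0], [0.008, -1.0, -0.001]]
force: [0.8, 1.1, -0.1]
finger_gap: 85.3
```

Request:
apply_moves:
  motion: "0 0 0 0 0.04 0 1; 0 0 0 0 0.08 0 1; 0 0 0 -0.01 0.12 0 1; 0 0 0 -0.02 0.15 0 1; 0 0 0 -0.02 0.15 0 1"

```text
time_s: 28.28
ee_pos: [525.0, 310.5, 210.7]
tcp_rot: [[1.0, -0.0, -0.005], [0.005, -0.001, 1.0], [-0.0, -1.0, -0.001]]
force: [0.1, -0.5, 0.5]
finger_gap: 85.7
```

```bash
python3 - <<'E'
from h import *
import pickle
s=robot.observe(); pickle.dump(s,open("s13.pkl","wb"))
im=robot.camera('wrist');cv2.imwrite('pics/w13.png',im)
for n,z in dict(piston_mid=25,rod_mid=11,rod_big=11,tray=0).items():
    for r in robot.landmark_of(n,"wrist")[:2]: print(n,round(r["confidence"],2),np.round(r["centre"],1),np.round(onz("wrist",r["centre"],z,s)[0],1))
sd=robot.camera('side');cv2.imwrite('pics/s13.png',sd)
go([545,65,72],0,s)
E
```

```text
piston_mid 0.8 [312.6  94.8] [561.3 391.4  25. ]
rod_mid 0.62 [305.8 212.8] [560.  255.6  11. ]
rod_big 0.67 [302.4 246.9] [557.2 209.9  11. ]
tray 0.77 [290.3 157.3] [540.5 321.2   0. ]
d rot [ 0.05 -0.02 -0.29] shift m [ 0.02   -0.2455 -0.1387] yaw now 0.29 pos [525.  310.5 210.7] q [ 0.32  0.14  0.15  1.58 -0.    1.89] t 28.275 gap 85.7
```

View pics/w13.png

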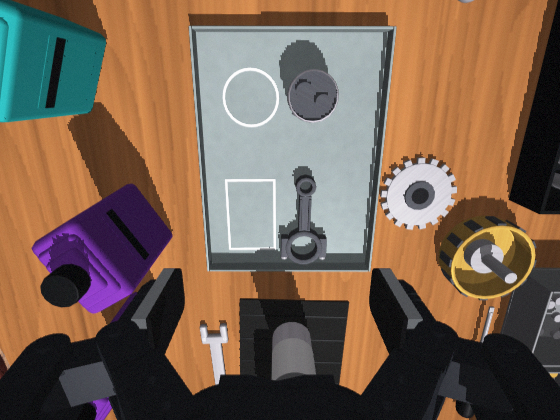

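View pics/s13.png

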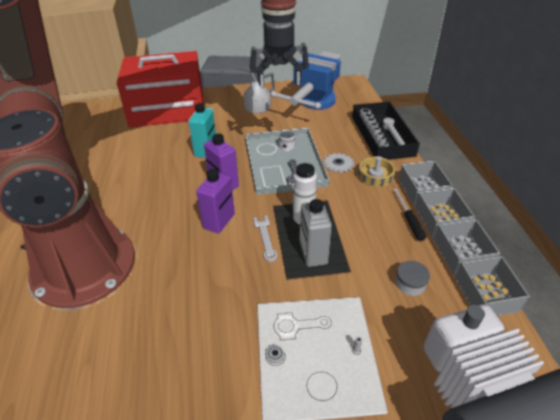

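```bash
python3 - <<'E'
from h import *
import pickle
s=pickle.load(open("s13.pkl","rb")); im=cv2.imread("pics/w13.png")
g=im.min(2)
def pts(x0,y0,x1,y1,t=215):
    m=np.zeros_like(g);m[y0:y1,x0:x1]=g[y0:y1,x0:x1]>t
    y,x=np.nonzero(m);return np.c_[x,y]
for t in(225,):
  c=pts(215,60,285,132,t); P=onz("wrist",c,3,s)[:,:2]
  A=np.c_[2*P,np.ones(len(P))];x=np.linalg.lstsq(A,(P**2).sum(1),rcond=None)[0]
  print("can mark",len(P),x[:2],"r",np.sqrt(x[2]+x[:2]@x[:2]))
  r=pts(220,174,280,255,t);P=onz("wrist",r,3,s)[:,:2].astype(np.float32)
  print("rect",len(P),cv2.minAreaRect(P))
# piston crown: ellipse by hand crop
cv2.imwrite("pics/w13c.png",cv2.resize(im[55:135,270:350],None,fx=7,fy=7,interpolation=cv2.INTER_CUBIC))
cv2.imwrite("pics/w13d.png",cv2.resize(im[160:275,265:345],None,fx=5.2,fy=5.2,interpolation=cv2.INTER_CUBIC))
E
```

```text
can mark 466 [495.13893596 387.7705275 ] r 29.70920128708677
rect 546 ((492.566650390625, 249.00547790527344), (60.35643005371094, 92.8193588256836), 0.25546714663505554)
```

View pics/w13c.png

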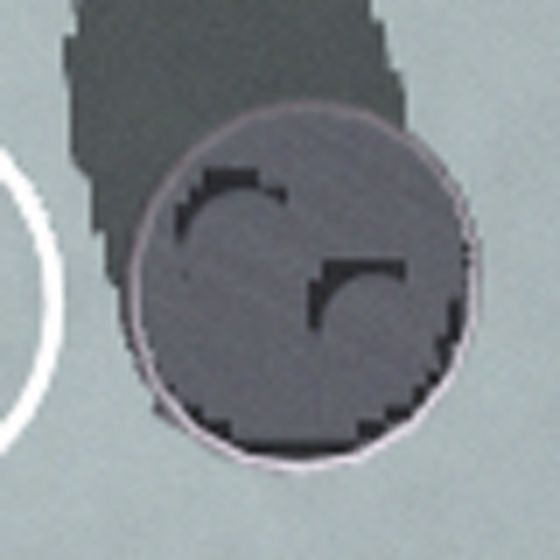

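View pics/w13d.png

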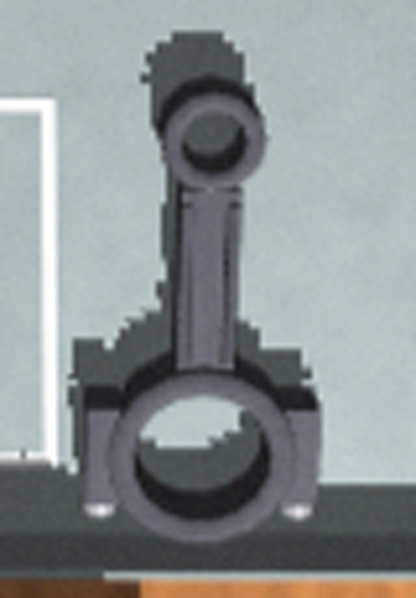

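```bash
python3 - <<'E'
from h import *
import pickle
s=pickle.load(open("s13.pkl","rb"))
p=onz("wrist",(313.6,95.4),47,s)[0]; a=onz("wrist",(306.3,186.5),19,s)[0]; b=onz("wrist",(303.5,247.5),19,s)[0]
print(p,a,b,np.linalg.norm(a-b)); d=(a-b)/np.linalg.norm(a-b)
print("rodmid",b+44*d,"ang",np.degrees(np.arctan2(d[1],d[0])))
# board from first picture
s1=pickle.load(open("s1.pkl","rb")); im=cv2.imread("pics/w1.png")
cv2.imwrite("pics/w1c.png",cv2.resize(im[0:240,90:295],None,fx=2.5,fy=2.5,interpolation=cv2.INTER_CUBIC))
E
```

```text
[560.06282486 391.00652845  47.        ] [558.71928155 290.98216797  19.        ] [557.90522676 213.05748245  19.        ] 77.92893749258086
rodmid [558.3648559  257.05508171  19.        ] ang 89.40147070872669
```

Request:
apply_moves:
  motion: "0 0 -0.3 0.018 0.04 -0.03 1; 0 0 -0.3 0.035 0.0805 -0.06 1; 0 0 -0.3 0.035 0.0805 -0.1 1; 0 0 -0.3 0.035 0.0805 -0.13 1; 0 0 -0.3 0.035 0.0805 -0.15 1"

```text
time_s: 29.2
ee_pos: [560.6, 388.3, 59.0]
tcp_rot: [[1.0, -0.002, 0.004], [-0.004, -0.002, 1.0], [-0.002, -1.0, -0.002]]
force: [-0.7, -0.2, 0.1]
finger_gap: 85.2
```

```bash
python3 - <<'E'
from h import *
s=robot.observe()
im=robot.camera('wrist');cv2.imwrite('pics/w14.png',im)
go([560,391,-22],0,s)
E
```

```text
d rot [ 0.11 -0.1   0.23] shift m [-0.0006  0.0027 -0.081 ] yaw now -0.23 pos [560.6 388.3  59. ] q [ 0.42  0.38  0.15  1.35 -0.    1.99] t 29.2 gap 85.2
```

View pics/w14.png

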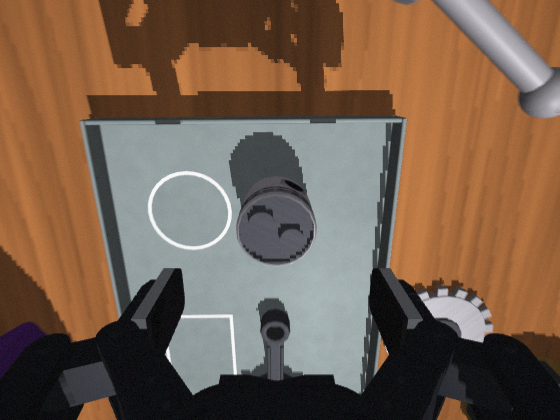

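```bash
python3 - <<'E'
from h import *
s=robot.observe()
print(s["ee_pos"],onz("wrist",(276.5,226.5),47,s))
go([560,391,-22],0,s)
E
```

```text
[559.58972458 387.88516623  56.68892067] [[559.05267539 395.32643142  47.        ]]
d rot [ 0.16 -0.23  0.23] shift m [ 0.0004  0.0031 -0.0787] yaw now -0.23 pos [559.6 387.9  56.7] q [ 0.42  0.38  0.15  1.34 -0.    1.99] t 29.25 gap 85.7
```

```bash
python3 - <<'E'
from h import *
s=robot.observe(); im=cv2.imread("pics/w14.png"); g=im.min(2)
for (x0,y0,x1,y1) in [(140,165,236,255)]:
    y,x=np.nonzero(g[y0:y1,x0:x1]>215); P=onz("wrist",np.c_[x+x0,y+y0],3,s)[:,:2]
    A=np.c_[2*P,np.ones(len(P))];q=np.linalg.lstsq(A,(P**2).sum(1),rcond=None)[0]
    print(len(P),q[:2],np.sqrt(q[2]+q[:2]@q[:2]))
# triangulate can mark and piston in scene & side
for cam in("scene","side"):
    print(cam,proj(cam,[[495.1,387.8,3],[495.1,391,3],[560,391,47],[560,395,47]]).round(1).tolist())
sd=cv2.imread("pics/s13.png"); cv2.imwrite("pics/s13c.png",cv2.resize(sd[125:195,235:335],None,fx=8,fy=8,interpolation=cv2.INTER_CUBIC))
E
```

```text
810 [494.87652869 388.709752  ] 29.338043593601853
scene [[367.1, 310.8], [368.1, 311.5], [352.2, 310.6], [353.7, 311.5]]
side [[266.2, 148.4], [266.1, 147.8], [286.6, 133.7], [286.4, 133.0]]
```

View pics/s13c.png

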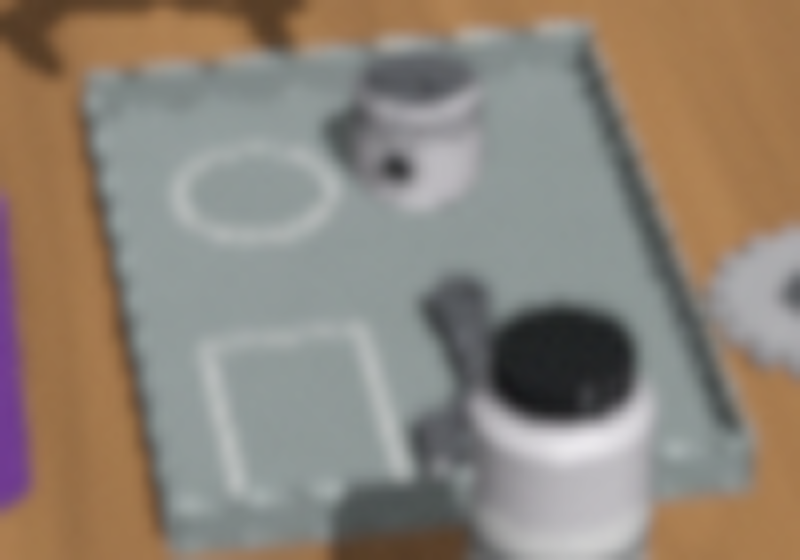

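Request:
apply_moves:
  motion: "0 0 0.2 0 0.003 -0.02 1; 0 0 0.2 0 0.003 -0.04 1; 0 0 0.2 0 0.003 -0.06 1; 0 0 0.2 0 0.003 -0.073 1; 0 0 0.2 0 0.003 -0.078 1"

```text
time_s: 29.88
ee_pos: [560.3, 391.9, -18.4]
tcp_rot: [[1.0, -0.001, -0.0], [0.0, -0.002, 1.0], [-0.001, -1.0, -0.002]]
force: [0.2, 0.5, 0.3]
finger_gap: 85.2
```

Request:
apply_moves:
  motion: "0 0 0 0 0 0 0; 0 0 0 0 0 0 0; 0 0 0 0 0 0 0; 0 0 0 0 0 0 0; 0 0 0 0 0 0 0"

```text
time_s: 30.5
ee_pos: [561.8, 392.6, -15.8]
tcp_rot: [[1.0, 0.002, -0.0], [0.0, -0.0, 1.0], [0.002, -1.0, -0.0]]
force: [0.3, 0.3, 5.4]
finger_gap: 48.5
```

```bash
python3 - <<'E'
from h import *
s=robot.observe()
im=robot.camera('wrist');cv2.imwrite('pics/w15.png',im)
sd=robot.camera('side');cv2.imwrite('pics/s15.png',cv2.resize(sd[90:190,235:335],None,fx=6,fy=6,interpolation=cv2.INTER_CUBIC))
go([560,391,-22],0,s); print(s["force"])
E
```

```text
d rot [ 0.01  0.11 -0.02] shift m [-0.0018 -0.0016 -0.0062] yaw now 0.02 pos [561.8 392.6 -15.8] q [ 0.42  0.43  0.08  1.22 -0.    1.99] t 30.5 gap 48.5
[0.31331794 0.25901055 5.42812857]
```

View pics/w15.png

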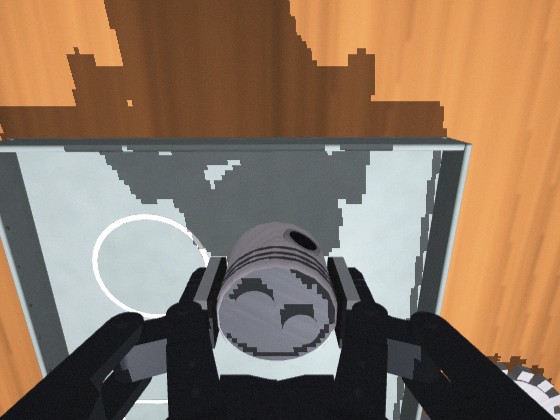

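View pics/s15.png

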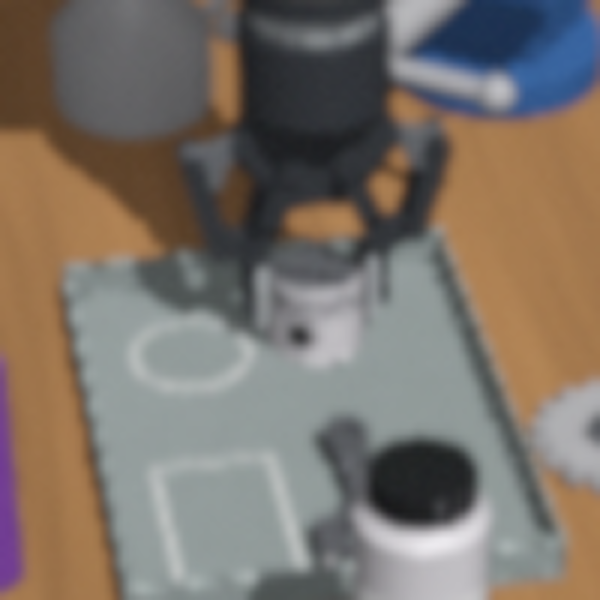

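```bash
python3 - <<'E'
from h import *
s=robot.observe()
P=[np.array([561.8,392.6+d,47]) for d in (-4,-2,0,2,4)]
print(proj("wrist",P,s).round(1).tolist())
im=cv2.imread("pics/w15.png");cv2.imwrite("pics/w15c.png",cv2.resize(im[200:380,180:370],None,fx=3.2,fy=3.2,interpolation=cv2.INTER_CUBIC))
E
```

```text
[[278.2, 323.2], [278.2, 319.1], [278.2, 314.9], [278.2, 310.6], [278.2, 306.4]]
```

View pics/w15c.png

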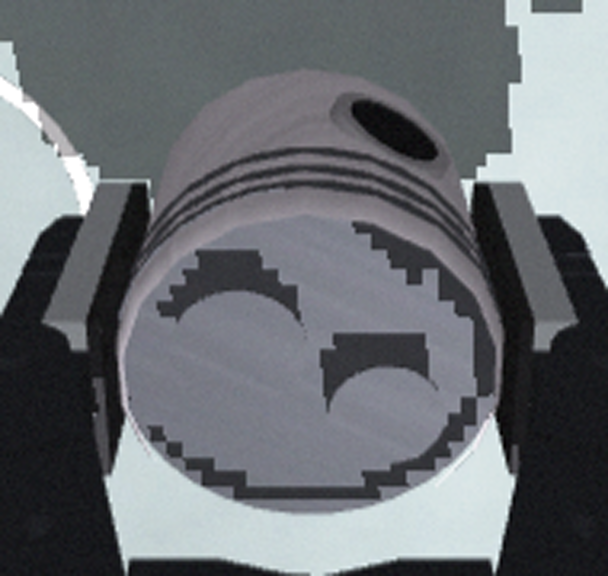

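Request:
apply_moves:
  motion: "0 0 0 0 0 0.015 0; 0 0 0 0 0 0.05 0; 0 0 0 0 0 0.1 0; 0 0 0 0 0 0.16 0; 0 0 0 0 0 0.22 0"

```text
time_s: 31.22
ee_pos: [560.4, 392.0, 205.4]
tcp_rot: [[1.0, 0.0, -0.0], [0.0, -0.001, 1.0], [0.0, -1.0, -0.001]]
force: [1.6, 0.7, -1.1]
finger_gap: 48.4
```

Request:
apply_moves:
  motion: "0 0 0 0 -0.04 0 0; 0 0 0 -0.01 -0.09 0 0; 0 0 0 -0.02 -0.15 0 0; 0 0 0 -0.03 -0.21 0 0; 0 0 0 -0.03 -0.26 0 0"

```text
time_s: 31.85
ee_pos: [530.0, 130.3, 203.8]
tcp_rot: [[1.0, 0.001, -0.0], [0.0, -0.001, 1.0], [0.001, -1.0, -0.001]]
force: [0.5, 0.0, -0.2]
finger_gap: 48.5
```

Request:
apply_moves:
  motion: "0 0 0 -0.01 -0.06 0 0; 0 0 0 -0.02 -0.12 0 0; 0 0 0 -0.03 -0.18 0 0; 0 0 0 -0.04 -0.23 0 0; 0 0 0 -0.04 -0.28 0 0"

```text
time_s: 32.48
ee_pos: [490.1, -149.5, 203.9]
tcp_rot: [[1.0, 0.001, 0.0], [-0.0, -0.002, 1.0], [0.001, -1.0, -0.002]]
force: [1.0, -0.4, -1.7]
finger_gap: 48.4
```

Request:
apply_moves:
  motion: "0 0 0 0 -0.04 0 0; 0 0 0 0 -0.08 0 0; 0 0 0 0 -0.11 0 0; 0 0 0 0 -0.13 0 0; 0 0 0 0 -0.13 0 0"

```text
time_s: 33.1
ee_pos: [490.7, -278.5, 203.0]
tcp_rot: [[1.0, -0.0, 0.001], [-0.001, -0.001, 1.0], [-0.0, -1.0, -0.001]]
force: [-0.4, -0.3, -1.6]
finger_gap: 48.7
```

```bash
python3 - <<'E'
from h import *
import pickle
s=robot.observe(); pickle.dump(s,open("s16.pkl","wb"))
im=robot.camera('wrist');cv2.imwrite('pics/w16.png',im)
for n,z in dict(outline_piston=6,outline_rod=6,pin_mid=26).items():
    for r in robot.landmark_of(n,"wrist")[:2]: print(n,round(r["confidence"],2),np.round(r["centre"],1),np.round(onz("wrist",r["centre"],z,s)[0],1))
go([489,-379.5,0],0,s)
E
```

```text
outline_rod 0.64 [274.  141.3] [ 487.2 -247.2    6. ]
pin_mid 0.64 [349.5 206.1] [ 572.3 -317.1   26. ]
d rot [ 0.05 -0.02  0.05] shift m [-0.0017 -0.101  -0.203 ] yaw now -0.05 pos [ 490.7 -278.5  203. ] q [-0.75 -0.01 -0.01  1.56 -0.    0.82] t 33.1 gap 48.7
```

View pics/w16.png

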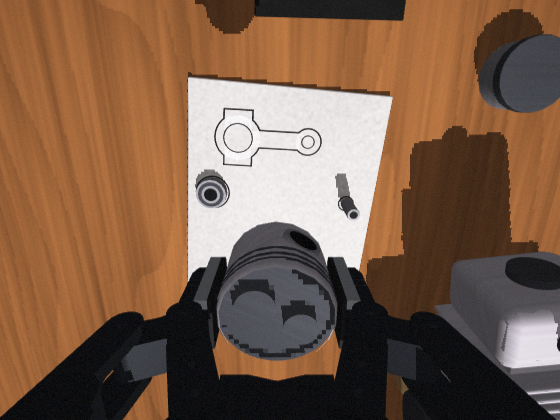

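Request:
apply_moves:
  motion: "0 0 0 0 -0.03 0 0; 0 0 0 0 -0.06 0 0; 0 0 0 0 -0.09 0 0; 0 0 0 0 -0.115 0 0; 0 0 0 0 -0.12 0 0"

```text
time_s: 33.92
ee_pos: [490.9, -398.1, 202.6]
tcp_rot: [[1.0, -0.0, 0.0], [-0.0, -0.001, 1.0], [-0.0, -1.0, -0.001]]
force: [-0.0, 0.4, -1.2]
finger_gap: 47.7
```

```bash
python3 - <<'E'
from h import *
import pickle
s=robot.observe(); pickle.dump(s,open("s17.pkl","wb"))
im=robot.camera('wrist');cv2.imwrite('pics/w17.png',im)
for n,z in dict(outline_piston=6,outline_rod=6,pin_mid=26).items():
    for r in robot.landmark_of(n,"wrist")[:2]: print(n,round(r["confidence"],2),np.round(r["centre"],1),np.round(onz("wrist",r["centre"],z,s)[0],1))
go([489,-379.5,0],0,s)
E
```

```text
outline_piston 0.94 [275.2 152.2] [ 488.7 -379.     6. ]
outline_rod 0.9 [274.  22.] [ 487.8 -248.5    6. ]
pin_mid 0.77 [359.2 100.7] [ 574.2 -323.1   26. ]
d rot [ 0.04 -0.02  0.  ] shift m [-0.0019  0.0186 -0.2026] yaw now -0.0 pos [ 490.9 -398.1  202.6] q [-0.89  0.2   0.21  1.57 -0.    0.68] t 33.925 gap 47.7
```

View pics/w17.png

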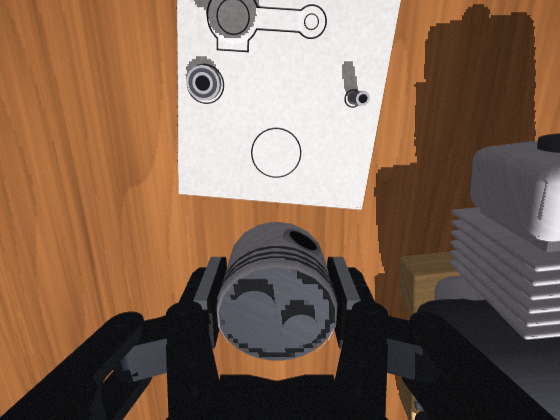

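```bash
python3 - <<'E'
from h import *
import pickle
s=pickle.load(open("s17.pkl","rb")); g=cv2.imread("pics/w17.png").max(2)
x0,y0,x1,y1=245,122,307,184
y,x=np.nonzero(g[y0:y1,x0:x1]<150); P=onz("wrist",np.c_[x+x0,y+y0],6,s)[:,:2]
A=np.c_[2*P,np.ones(len(P))];q=np.linalg.lstsq(A,(P**2).sum(1),rcond=None)[0]
print(len(P),q[:2],np.sqrt(q[2]+q[:2]@q[:2]))
s=pickle.load(open("s16.pkl","rb")); im=cv2.imread("pics/w16.png"); g=im.max(2)
for (x0,y0,x1,y1) in [(224,125,252,152),(300,134,316,151)]:
    y,x=np.nonzero(g[y0:y1,x0:x1]<165); P=onz("wrist",np.c_[x+x0,y+y0],6,s)[:,:2]
    A=np.c_[2*P,np.ones(len(P))];q=np.linalg.lstsq(A,(P**2).sum(1),rcond=None)[0]
    print(len(P),q[:2],np.sqrt(q[2]+q[:2]@q[:2]))
cv2.imwrite("pics/w16c.png",cv2.resize(im[100:175,205:330],None,fx=6,fy=6,interpolation=cv2.INTER_CUBIC))
E
```

```text
208 [ 489.21038162 -379.78286492] 27.60185384835849
84 [ 446.54868362 -243.12903785] 15.705282146045844
54 [ 524.60338008 -247.77132324] 6.906449301642817
```

View pics/w16c.png

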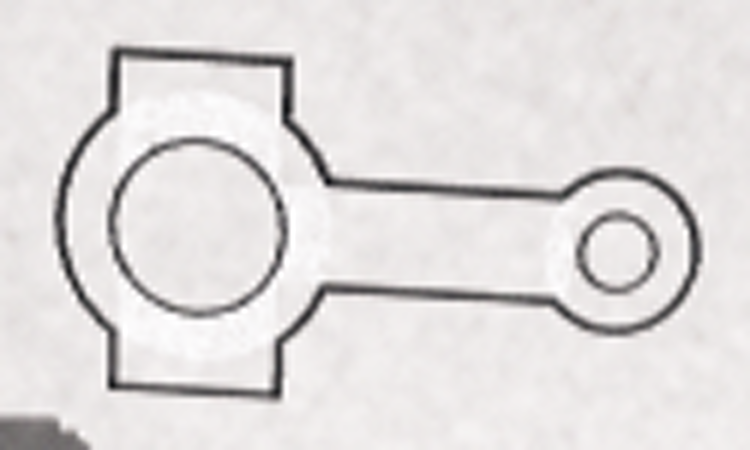

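Request:
apply_moves:
  motion: "0 0 0 -0.0015 0.018 -0.03 0; 0 0 0 -0.0015 0.018 -0.08 0; 0 0 0 -0.0015 0.018 -0.13 0; 0 0 0 -0.0015 0.018 -0.17 0; 0 0 0 -0.0015 0.018 -0.195 0"

```text
time_s: 34.75
ee_pos: [488.8, -377.7, 5.7]
tcp_rot: [[1.0, -0.002, -0.002], [0.002, 0.001, 1.0], [-0.002, -1.0, 0.001]]
force: [0.7, -0.9, -0.9]
finger_gap: 48.5
```

```bash
python3 - <<'E'
from h import *
s=robot.observe()
im=robot.camera('wrist');cv2.imwrite('pics/w18.png',im)
go([489.2,-380.3,-12.5],0,s)
E
```

```text
d rot [-0.05 -0.09 -0.09] shift m [ 0.0004 -0.0026 -0.0182] yaw now 0.09 pos [ 488.8 -377.7    5.7] q [-0.87  0.22 -0.14  1.22 -0.    0.7 ] t 34.75 gap 48.5
```

View pics/w18.png

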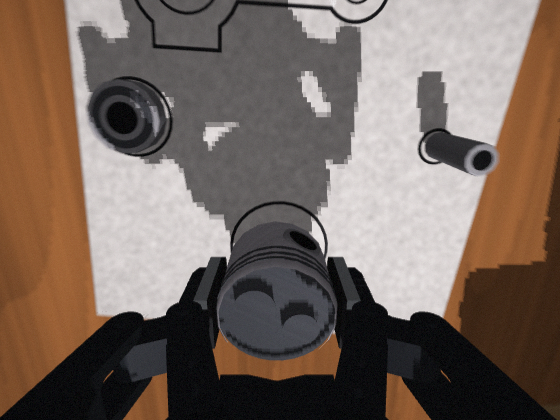

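Request:
apply_moves:
  motion: "0 0 0 0.0003 -0.002 -0.005 0; 0 0 0 0.0003 -0.002 -0.009 0; 0 0 0 0.0003 -0.002 -0.013 0; 0 0 0 0.0003 -0.002 -0.015 0; 0 0 0 0.0003 -0.002 -0.015 0"

```text
time_s: 35.42
ee_pos: [489.7, -381.9, -7.0]
tcp_rot: [[1.0, -0.0, -0.0], [0.0, -0.001, 1.0], [-0.0, -1.0, -0.001]]
force: [-1.3, -0.9, -1.4]
finger_gap: 48.0
```

```bash
python3 - <<'E'
from h import *
s=robot.observe()
im=robot.camera('wrist');cv2.imwrite('pics/w19.png',im[150:,80:480])
go([489.2,-380.3,-12.5],0,s); print(s["force"])
E
```

```text
d rot [ 0.06 -0.   -0.02] shift m [-0.0005  0.0016 -0.0055] yaw now 0.02 pos [ 489.7 -381.9   -7. ] q [-0.87  0.23 -0.14  1.19 -0.    0.7 ] t 35.425 gap 48.0
[-1.25274482 -0.91693771 -1.40379933]
```

View pics/w19.png

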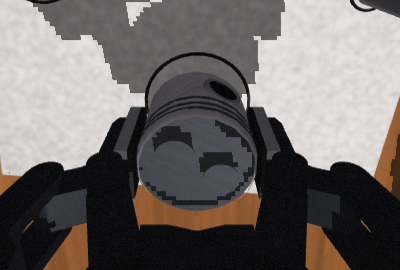

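```bash
python3 - <<'E'
from h import *
s=robot.observe(); e=np.array(s["ee_pos"])
print("circle top pred",proj("wrist",[[489.2,-379.8+28,6],[489.2-28,-379.8,6],[489.2+28,-379.8,6]],s).round(1).tolist())
for dy in(-2,0,2): print(dy,proj("wrist",[[e[0],e[1]+25+dy,11.5]],s).round(1), proj("wrist",[[489.2,-379.8+dy+25,6]],s).round(1))
im=cv2.imread("pics/w19.png"); cv2.imwrite("pics/w19c.png",cv2.resize(im[40:130,130:270],None,fx=5.5,fy=5.5,interpolation=cv2.INTER_CUBIC))
E
```

```text
circle top pred [[276.4, 202.9], [224.6, 252.0], [328.4, 252.0]]
-2 [[277.5 219.9]] [[276.4 212.1]]
0 [[277.5 216.2]] [[276.4 208.5]]
2 [[277.5 212.4]] [[276.4 204.8]]
```

View pics/w19c.png

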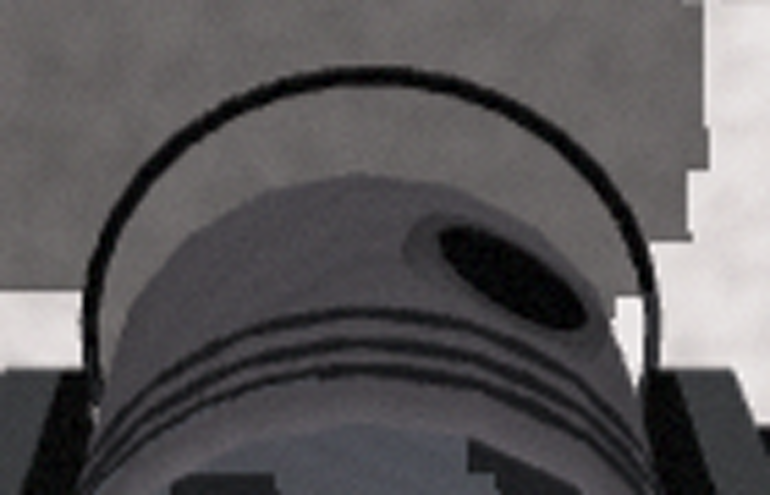

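```bash
python3 - <<'E'
from h import *
s=dict(robot.observe())
for y in (-378,-380,-382,-384):
    s["ee_pos"]=[489.7,y,-12.5]; print(y,proj("wrist",[[489.2,-379.8+28,6],[489.2,-379.8+25,6]],s).round(1).tolist())
E
```

```text
-378 [[276.5, 213.9], [276.5, 219.5]]
-380 [[276.5, 210.2], [276.5, 215.8]]
-382 [[276.5, 206.4], [276.5, 212.1]]
-384 [[276.5, 202.6], [276.5, 208.3]]
```

Request:
apply_moves:
  motion: "0 0 0 0 0.002 0 0; 0 0 0 0 0.004 -0.001 0; 0 0 0 0 0.004 -0.002 0; 0 0 0 0 0.004 -0.003 0; 0 0 0 0 0.004 -0.0035 0"

```text
time_s: 36.1
ee_pos: [489.6, -377.8, -10.8]
tcp_rot: [[1.0, -0.0, -0.0], [0.0, -0.001, 1.0], [-0.0, -1.0, -0.001]]
force: [0.6, -0.2, -1.6]
finger_gap: 48.4
```

```bash
python3 - <<'E'
from h import *
s=robot.observe()
im=robot.camera('wrist');cv2.imwrite('pics/w20.png',cv2.resize(im[180:290,200:360],None,fx=4.8,fy=4.8,interpolation=cv2.INTER_CUBIC))
go([489.2,-377.5,-12.5],0,s); print(s["force"])
E
```

```text
d rot [ 0.06 -0.01 -0.02] shift m [-0.0004  0.0003 -0.0017] yaw now 0.02 pos [ 489.6 -377.8  -10.8] q [-0.87  0.23 -0.15  1.19 -0.    0.7 ] t 36.1 gap 48.4
[ 0.57088799 -0.15182835 -1.63901268]
```

View pics/w20.png

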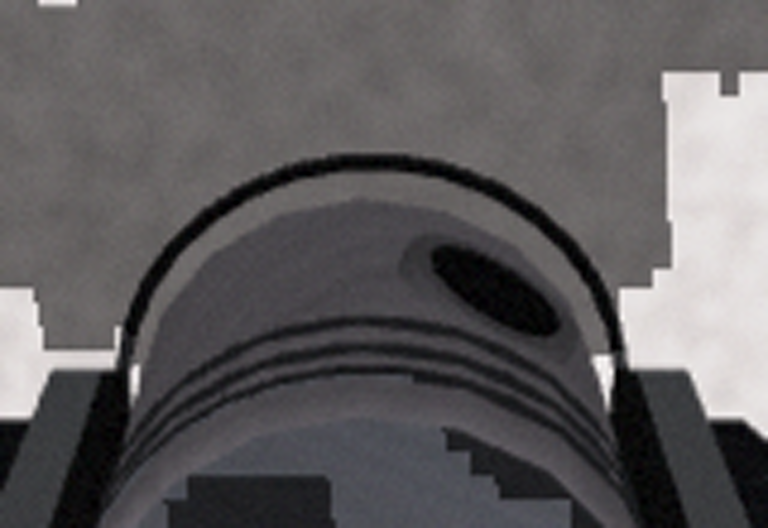

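Request:
apply_moves:
  motion: "0 0 0 0 0 -0.0005 0; 0 0 0 0 0 -0.001 0; 0 0 0 0 0 -0.0015 0; 0 0 0 0 0 -0.002 0; 0 0 0 0 0 -0.002 0"

```text
time_s: 36.78
ee_pos: [489.6, -377.8, -12.7]
tcp_rot: [[1.0, -0.0, -0.0], [0.0, -0.001, 1.0], [-0.0, -1.0, -0.001]]
force: [0.8, 0.7, -1.1]
finger_gap: 48.6
```

```bash
python3 - <<'E'
from h import *
s=robot.observe()
im=robot.camera('wrist');cv2.imwrite('pics/w21.png',cv2.resize(im[180:290,200:360],None,fx=4.8,fy=4.8,interpolation=cv2.INTER_CUBIC))
go([489.2,-377.5,-12.5],0,s); print(s["force"])
E
```

```text
d rot [ 0.06 -0.01 -0.02] shift m [-0.0004  0.0003  0.0002] yaw now 0.02 pos [ 489.6 -377.8  -12.7] q [-0.87  0.23 -0.15  1.18 -0.    0.7 ] t 36.775 gap 48.6
[ 0.79045879  0.70678679 -1.13523395]
```

View pics/w21.png

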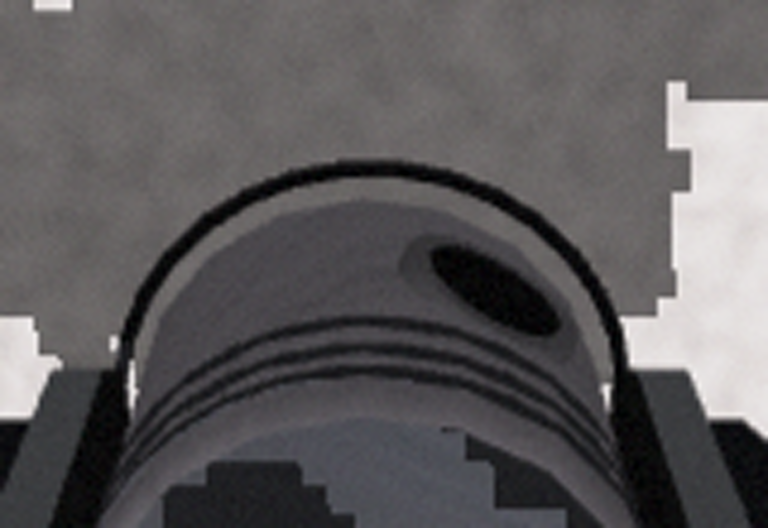

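Nearly down, and the ring gap is even all round. Another 1–2 mm, then release.

Request:
apply_moves:
  motion: "0 0 0 0 0 -0.0005 0; 0 0 0 0 0 -0.001 0; 0 0 0 0 0 -0.0015 0; 0 0 0 0 0 -0.0015 0; 0 0 0 0 0 -0.0015 0"

```text
time_s: 37.45
ee_pos: [489.7, -377.9, -12.8]
tcp_rot: [[1.0, 0.0, -0.0], [0.0, -0.001, 1.0], [0.0, -1.0, -0.001]]
force: [-4.7, 4.7, 10.3]
finger_gap: 48.1
```

Request:
apply_moves:
  motion: "0 0 0 0 0 0.0012 0; 0 0 0 0 0 0.0012 0; 0 0 0 0 0 0.0012 1; 0 0 0 0 0 0.0012 1; 0 0 0 0 0 0.0012 1"

```text
time_s: 38.08
ee_pos: [489.7, -377.8, -13.0]
tcp_rot: [[1.0, -0.0, -0.0], [0.0, -0.001, 1.0], [-0.0, -1.0, -0.001]]
force: [0.5, 0.2, 1.1]
finger_gap: 85.4
```

Request:
apply_moves:
  motion: "0 0 0 0 0 0 1; 0 0 0 0 0 0.03 1; 0 0 0 0 0 0.08 1; 0 0 0 0 0 0.14 1; 0 0 0 0 0 0.2 1"

```text
time_s: 38.7
ee_pos: [489.5, -377.6, 188.9]
tcp_rot: [[1.0, -0.0, -0.0], [0.0, -0.001, 1.0], [-0.0, -1.0, -0.001]]
force: [0.8, -1.6, 0.3]
finger_gap: 85.7
```

Request:
apply_moves:
  motion: "0 0 0 0 0.05 0 1; 0 0 0 0 0.1 0 1; 0 0 0 0 0.15 0 1; 0 0 0 0.01 0.2 0 1; 0 0 0 0.01 0.2 0 1"

```text
time_s: 39.33
ee_pos: [500.2, -174.9, 187.5]
tcp_rot: [[1.0, 0.001, -0.004], [0.004, -0.001, 1.0], [0.001, -1.0, -0.001]]
force: [-0.6, -0.2, -0.0]
finger_gap: 85.5
```

```bash
python3 - <<'E'
from h import *
s=robot.observe()
sd=robot.camera('side');cv2.imwrite('pics/s22.png',cv2.resize(sd[270:420,230:410],None,fx=4,fy=4,interpolation=cv2.INTER_CUBIC))
go([558.4,257,200],0,s)
E
```

```text
d rot [ 0.06  0.04 -0.25] shift m [0.0582 0.4319 0.0125] yaw now 0.25 pos [ 500.2 -174.9  187.5] q [-0.58 -0.11 -0.15  1.54 -0.    0.98] t 39.325 gap 85.5
```

View pics/s22.png

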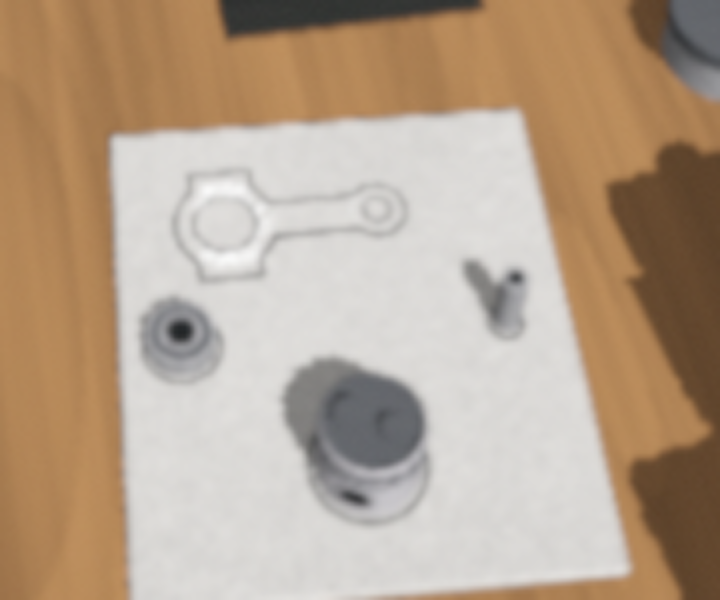

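Request:
apply_moves:
  motion: "0 0 -0.4 0.01 0.06 0 1; 0 0 -0.8 0.02 0.12 0 1; 0 0 -0.8 0.03 0.18 0 1; 0 0 -0.8 0.04 0.24 0 1; 0 0 -0.8 0.045 0.29 0 1"

```text
time_s: 40.0
ee_pos: [545.3, 113.2, 187.0]
tcp_rot: [[1.0, 0.0, 0.014], [-0.014, -0.001, 1.0], [0.0, -1.0, -0.001]]
force: [1.0, -1.5, -0.8]
finger_gap: 85.3
```

Request:
apply_moves:
  motion: "0 0 0 0.005 0.06 0 1; 0 0 0 0.013 0.11 -0.02 1; 0 0 0 0.013 0.137 -0.06 1; 0 0 0 0.013 0.137 -0.1 1; 0 0 0 0.013 0.137 -0.13 1"

```text
time_s: 40.62
ee_pos: [557.6, 248.3, 54.7]
tcp_rot: [[1.0, -0.002, 0.014], [-0.014, -0.002, 1.0], [-0.002, -1.0, -0.002]]
force: [0.9, 0.2, 0.6]
finger_gap: 85.5
```

```bash
python3 - <<'E'
from h import *
s=robot.observe()
im=robot.camera('wrist');cv2.imwrite('pics/w23.png',im)
go([558.4,252,-25],-0.6,s); 
a=np.array([558.72,290.98,19]);b=np.array([557.9,213.06,19]); print(proj("wrist",[a,b],s).round(1))
E
```

```text
d rot [ 0.1 -0.1  0.2] shift m [ 0.0008  0.0037 -0.0797] yaw now -0.8 pos [557.6 248.3  54.7] q [ 0.21  0.16 -0.11  1.3  -0.    1.79] t 40.625 gap 85.5
[[278.3 159.8]
 [278.6 267.2]]
```

View pics/w23.png

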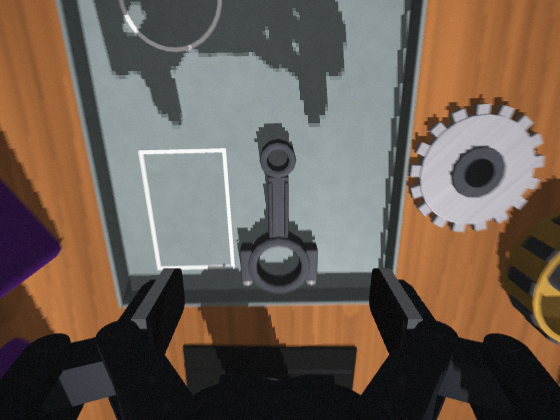

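Request:
apply_moves:
  motion: "0 0 0.2 0.001 0.004 -0.02 1; 0 0 0.2 0.001 0.004 -0.04 1; 0 0 0.2 0.001 0.004 -0.06 1; 0 0 0.2 0.001 0.004 -0.073 1; 0 0 0.2 0.001 0.004 -0.08 1"

```text
time_s: 41.3
ee_pos: [558.3, 253.1, -23.9]
tcp_rot: [[1.0, -0.001, 0.01], [-0.01, -0.001, 1.0], [-0.001, -1.0, -0.001]]
force: [-0.5, -0.5, 0.1]
finger_gap: 85.3
```

Request:
apply_moves:
  motion: "0 0 0 0 0 0 0; 0 0 0 0 0 0 0; 0 0 0 0 0 0 0; 0 0 0 0 0 0 0; 0 0 0 0 0 0 0"

```text
time_s: 41.92
ee_pos: [559.2, 253.3, -22.3]
tcp_rot: [[1.0, 0.001, 0.01], [-0.01, -0.001, 1.0], [0.001, -1.0, -0.001]]
force: [-0.5, -0.4, 4.1]
finger_gap: 12.3
```

```bash
python3 - <<'E'
from h import *
s=robot.observe()
im=robot.camera('wrist');cv2.imwrite('pics/w24.png',im)
go([558.4,252,-25],-0.6,s); print(s["force"])
E
```

```text
d rot [ 0.05  0.05 -0.02] shift m [-0.0008 -0.0013 -0.0027] yaw now -0.58 pos [559.2 253.3 -22.3] q [ 0.21  0.23 -0.18  1.16 -0.    1.79] t 41.925 gap 12.3
[-0.51299635 -0.35306352  4.14178877]
```

View pics/w24.png

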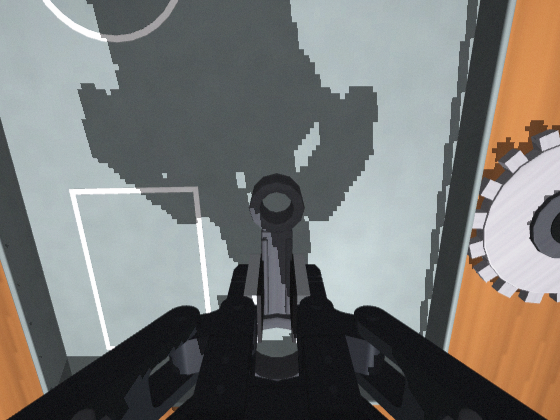

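Request:
apply_moves:
  motion: "0 0 0 0 0 0.01 0; 0 0 0 0 0 0.05 0; 0 0 0 0 0 0.1 0; 0 0 0 0 0 0.16 0; 0 0 0 0 0 0.22 0"

```text
time_s: 42.6
ee_pos: [558.1, 253.0, 199.1]
tcp_rot: [[1.0, -0.0, 0.01], [-0.01, -0.001, 1.0], [-0.0, -1.0, -0.001]]
force: [1.0, 0.7, -1.8]
finger_gap: 12.3
```

Request:
apply_moves:
  motion: "0 0 -8 -0.005 -0.04 0 0; 0 0 -17 -0.01 -0.09 0 0; 0 0 -26 -0.02 -0.14 0 0; 0 0 -35 -0.03 -0.19 0 0; 0 0 -44 -0.03 -0.24 0 0"

```text
time_s: 43.22
ee_pos: [527.8, 11.9, 197.5]
tcp_rot: [[0.709, -0.001, 0.705], [-0.705, -0.001, 0.709], [0.0, -1.0, -0.001]]
force: [1.3, -0.7, -1.2]
finger_gap: 12.3
```

Request:
apply_moves:
  motion: "0 0 -9 -0.01 -0.05 0 0; 0 0 -18 -0.02 -0.1 0 0; 0 0 -28 -0.03 -0.15 0 0; 0 0 -38 -0.04 -0.2 0 0; 0 0 -48.8 -0.04 -0.24 0 0"

```text
time_s: 43.85
ee_pos: [487.8, -228.6, 197.4]
tcp_rot: [[-0.065, -0.001, 0.998], [-0.998, -0.0, -0.065], [0.0, -1.0, -0.001]]
force: [1.0, -0.3, -1.3]
finger_gap: 12.0
```

```bash
python3 - <<'E'
from h import *
s=robot.observe()
go([486.5,-245.5,60],-93.4,s); print(s["force"])
E
```

```text
d rot [ 0.   -0.06  0.33] shift m [-0.0013 -0.0169 -0.1374] yaw now -93.73 pos [ 487.8 -228.6  197.4] q [-0.68 -0.08 -0.1   1.56 -0.    2.53] t 43.85 gap 12.0
[ 0.97346686 -0.34767504 -1.27638484]
```

Request:
apply_moves:
  motion: "0 0 0.3 -0.0013 -0.017 -0.04 0; 0 0 0.3 -0.0013 -0.017 -0.09 0; 0 0 0.3 -0.0013 -0.017 -0.14 0; 0 0 0.3 -0.0013 -0.017 -0.18 0; 0 0 0.3 -0.0013 -0.017 -0.19 0"

```text
time_s: 44.48
ee_pos: [485.5, -242.3, 4.5]
tcp_rot: [[-0.053, -0.005, 0.999], [-0.999, 0.003, -0.053], [-0.003, -1.0, -0.005]]
force: [0.3, 0.8, -1.0]
finger_gap: 12.2
```

```bash
python3 - <<'E'
from h import *
s=robot.observe()
im=robot.camera('wrist');cv2.imwrite('pics/w25.png',im)
go([486.5,-245.5,-19.3],-93.4,s); print(s["force"])
u=np.array([np.cos(np.radians(-3.4)),np.sin(np.radians(-3.4)),0])
print(proj("wrist",[[524.6,-247.8,6],[446.5,-243.1,6]],s).round(1))
e=np.array(s["ee_pos"])
for o in (-6,-4,-2,0): print(o,proj("wrist",[np.array([e[0],e[1],e[2]+22.3+19])+u*(34-o)],s).round(1))
E
```

```text
d rot [-0.19 -0.27 -0.38] shift m [ 0.001  -0.0032 -0.0238] yaw now -93.03 pos [ 485.5 -242.3    4.5] q [-0.7   0.   -0.37  1.2  -0.    2.49] t 44.475 gap 12.2
[ 0.28506917  0.78458785 -1.01100536]
[[284.  177.9]
 [282.2 301.7]]
-6 [[278.2 200.5]]
-4 [[278.1 205. ]]
-2 [[278.1 209.5]]
0 [[278.1 213.9]]
```

View pics/w25.png

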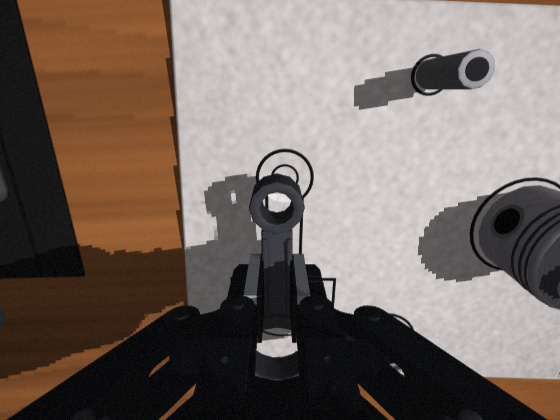

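Request:
apply_moves:
  motion: "0 0 -0.3 0.0005 -0.003 -0.004 0; 0 0 -0.3 0.0005 -0.003 -0.008 0; 0 0 -0.3 0.0005 -0.003 -0.012 0; 0 0 -0.3 0.0005 -0.003 -0.016 0; 0 0 -0.3 0.0005 -0.003 -0.017 0"

```text
time_s: 45.15
ee_pos: [487.7, -246.7, -10.2]
tcp_rot: [[-0.058, -0.001, 0.998], [-0.998, 0.0, -0.058], [-0.0, -1.0, -0.001]]
force: [0.2, 0.4, -1.5]
finger_gap: 12.1
```

```bash
python3 - <<'E'
from h import *
s=robot.observe()
im=robot.camera('wrist');cv2.imwrite('pics/w26.png',cv2.resize(im[140:390,180:400],None,fx=2.6,fy=2.4,interpolation=cv2.INTER_CUBIC))
go([486,-245.5,-19.3],-93.4,s); print(s["force"])
print(proj("wrist",[[524.6,-247.8,6],[446.5,-243.1,6]],s).round(1))
E
```

```text
d rot [-0.02 -0.08 -0.08] shift m [-0.0017  0.0012 -0.0091] yaw now -93.32 pos [ 487.7 -246.7  -10.2] q [-0.71  0.02 -0.38  1.17 -0.    2.49] t 45.15 gap 12.1
[ 0.22066117  0.41961819 -1.48419862]
[[275.5 190.1]
 [275.5 321.1]]
```

View pics/w26.png

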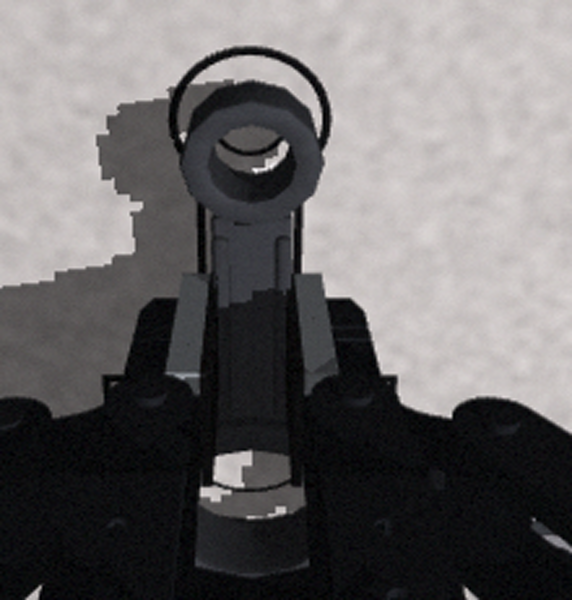

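Request:
apply_moves:
  motion: "0 0 0 -0.001 0.0008 -0.002 0; 0 0 0 -0.0015 0.0008 -0.004 0; 0 0 0 -0.0015 0.0008 -0.006 0; 0 0 0 -0.0015 0.0008 -0.007 0; 0 0 0 -0.0015 0.0008 -0.007 0"

```text
time_s: 45.82
ee_pos: [486.3, -246.0, -17.0]
tcp_rot: [[-0.058, -0.001, 0.998], [-0.998, 0.0, -0.058], [-0.0, -1.0, -0.001]]
force: [0.4, -0.1, -2.0]
finger_gap: 12.4
```

```bash
python3 - <<'E'
from h import *
s=robot.observe()
im=robot.camera('wrist');cv2.imwrite('pics/w27.png',cv2.resize(im[140:390,180:400],None,fx=2.6,fy=2.4,interpolation=cv2.INTER_CUBIC))
go([486,-245.5,-19.3],-93.4,s); print(s["force"])
print(proj("wrist",[[524.6,-247.8,6],[446.5,-243.1,6]],s).round(1))
E
```

```text
d rot [-0.01 -0.06 -0.08] shift m [-0.0003  0.0005 -0.0023] yaw now -93.32 pos [ 486.3 -246.   -17. ] q [-0.71  0.02 -0.39  1.16 -0.    2.49] t 45.825 gap 12.4
[ 0.39872618 -0.06400602 -1.99958901]
[[276.8 191.3]
 [276.5 327.1]]
```

View pics/w27.png

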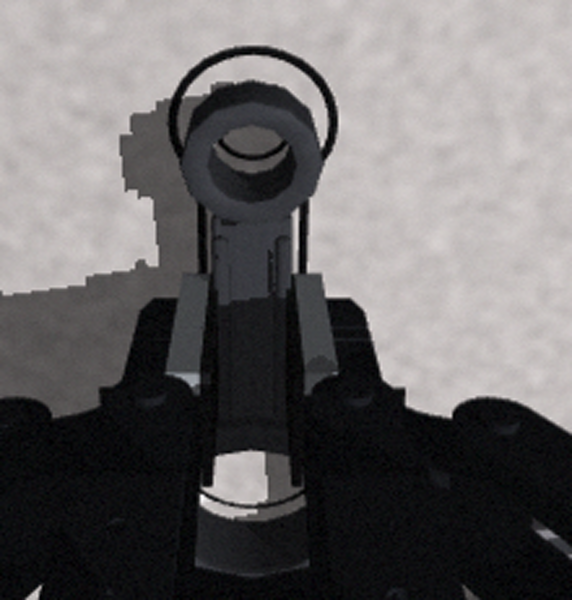

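```bash
python3 - <<'E'
from h import *
s=robot.observe(); e=np.array(s["ee_pos"])
u=np.array([np.cos(np.radians(-3.4)),np.sin(np.radians(-3.4)),0])
for o in (-5,-3,-1): print(o,proj("wrist",[e+[0,0,25.3]+u*(34-o+12),e+[0,0,41.3]+u*(34-o),e+[0,0,41.3]+u*(34-o+12),e+[0,0,41.3]+u*(34-o-12)],s).round(1).tolist())
print(proj("wrist",[np.array([524.6,-247.8,6])+u*14.5,np.array([524.6,-247.8,6])+u*12,np.array([524.6,-247.8,6])-u*6.9],s).round(1).tolist())
im=robot.camera('wrist');cv2.imwrite('pics/w27c.png',cv2.resize(im[150:250,220:340],None,fx=6,fy=6,interpolation=cv2.INTER_CUBIC))
E
```

```text
-5 [[277.9, 166.0], [278.0, 202.3], [278.0, 174.5], [277.9, 228.6]]
-3 [[277.9, 170.3], [278.0, 206.8], [278.0, 179.3], [277.9, 232.8]]
-1 [[277.9, 174.6], [278.0, 211.2], [278.0, 184.0], [277.9, 237.0]]
[[276.8, 161.2], [276.8, 166.5], [276.7, 205.1]]
```

View pics/w27c.png

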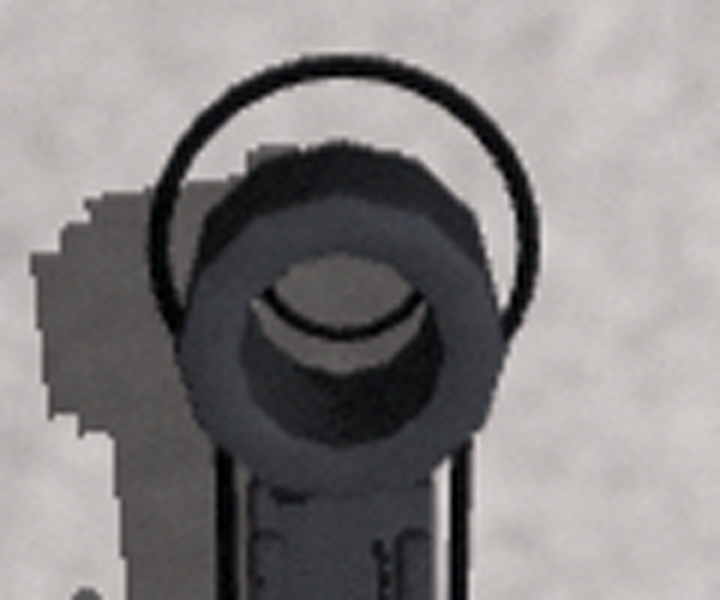

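Request:
apply_moves:
  motion: "0 0 0 0.001 0 0 0; 0 0 0 0.002 0 0 0; 0 0 0 0.0026 -0.0003 -0.0005 0; 0 0 0 0.0026 -0.0003 -0.001 0; 0 0 0 0.0026 -0.0003 -0.0015 0"

```text
time_s: 46.55
ee_pos: [488.9, -246.3, -18.5]
tcp_rot: [[-0.058, -0.001, 0.998], [-0.998, 0.0, -0.058], [-0.0, -1.0, -0.001]]
force: [0.1, -0.2, -1.6]
finger_gap: 12.3
```

```bash
python3 - <<'E'
from h import *
s=robot.observe()
im=robot.camera('wrist');cv2.imwrite('pics/w28.png',cv2.resize(im[150:250,220:340],None,fx=6,fy=6,interpolation=cv2.INTER_CUBIC))
go([486,-245.5,-19.3],-93.4,s); print(s["force"])
E
```

```text
d rot [-0.01 -0.07 -0.08] shift m [-0.0029  0.0008 -0.0008] yaw now -93.32 pos [ 488.9 -246.3  -18.5] q [-0.71  0.03 -0.38  1.16 -0.    2.49] t 46.55 gap 12.3
[ 0.08986513 -0.23882469 -1.58912803]
```

View pics/w28.png

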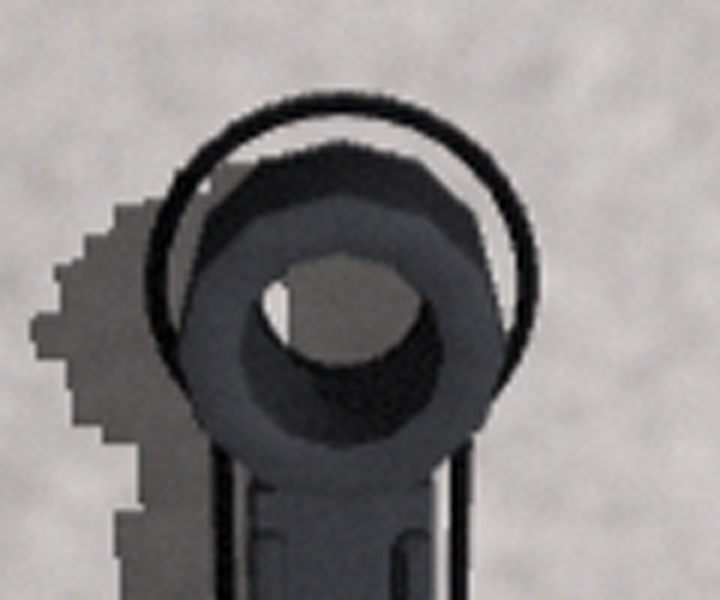

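Request:
apply_moves:
  motion: "0 0 0 0 0 -0.0005 0; 0 0 0 0 0 -0.001 0; 0 0 0 0 0 -0.001 0; 0 0 0 0 0 -0.0015 0; 0 0 0 0 0 -0.0015 0"

```text
time_s: 47.22
ee_pos: [489.0, -246.4, -19.3]
tcp_rot: [[-0.058, -0.001, 0.998], [-0.998, -0.0, -0.058], [0.0, -1.0, -0.001]]
force: [-3.4, 2.1, 6.9]
finger_gap: 11.9
```

Contact, as predicted. Releasing and rising.

Request:
apply_moves:
  motion: "0 0 0 0 0 0.0007 0; 0 0 0 0 0 0.0007 0; 0 0 0 0 0 0.0007 1; 0 0 0 0 0 0.0007 1; 0 0 0 0 0 0.0007 1"

```text
time_s: 47.85
ee_pos: [489.0, -246.4, -19.2]
tcp_rot: [[-0.058, -0.001, 0.998], [-0.998, 0.0, -0.058], [-0.0, -1.0, -0.001]]
force: [-0.2, -0.1, -0.1]
finger_gap: 66.2
```

Request:
apply_moves:
  motion: "0 0 0 0 0 0 1; 0 0 0 0 0 0.03 1; 0 0 0 0 0 0.08 1; 0 0 0 0 0 0.14 1; 0 0 0 0 0 0.2 1"

```text
time_s: 48.48
ee_pos: [488.7, -246.1, 182.6]
tcp_rot: [[-0.058, -0.001, 0.998], [-0.998, 0.0, -0.058], [-0.0, -1.0, -0.001]]
force: [0.3, -0.9, 0.2]
finger_gap: 85.1
```

Request:
apply_moves:
  motion: "0 0 10 0 0.02 0 1; 0 0 20 0 0.04 0 1; 0 0 30 -0.01 0.04 0 1; 0 0 40 -0.02 0.04 0 1; 0 0 48 -0.02 0.04 0 1"

```text
time_s: 49.1
ee_pos: [468.6, -206.3, 180.9]
tcp_rot: [[0.707, -0.001, 0.708], [-0.708, -0.001, 0.707], [0.0, -1.0, -0.001]]
force: [0.1, 0.7, -0.5]
finger_gap: 85.4
```

```bash
python3 - <<'E'
from h import *
s=robot.observe()
im=robot.camera('wrist');cv2.imwrite('pics/w29.png',im)
sd=robot.camera('side');cv2.imwrite('pics/s29.png',cv2.resize(sd[270:420,230:410],None,fx=4,fy=4,interpolation=cv2.INTER_CUBIC))
go([545,68,200],0,s)
print(onz("wrist",[(0,0)],6,s))
E
```

```text
d rot [ 6.000e-02 -2.000e-02  4.504e+01] shift m [0.0764 0.2743 0.0191] yaw now -45.04 pos [ 468.6 -206.3  180.9] q [-0.67 -0.17 -0.21  1.53 -0.    1.69] t 49.1 gap 85.4
[[403.53465665  90.02927494   6.        ]]
```

View pics/w29.png

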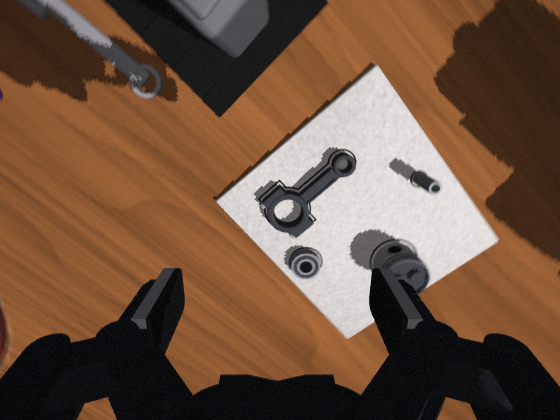

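View pics/s29.png

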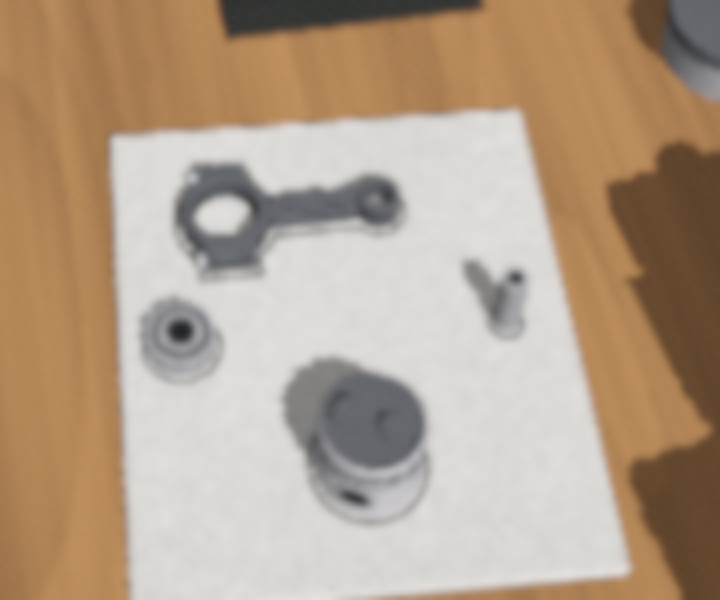

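```bash
python3 - <<'E'
from h import *
s=robot.observe()
im=cv2.imread('pics/w29.png');cv2.imwrite('pics/w29c.png',cv2.resize(im[140:310,240:450],None,fx=3.6,fy=3.5,interpolation=cv2.INTER_CUBIC))
print(onz("wrist",[(343,162),(287,210)],22,s).round(1))
E
```

```text
[[ 527.  -243.4   22. ]
 [ 449.9 -239.9   22. ]]
```

View pics/w29c.png

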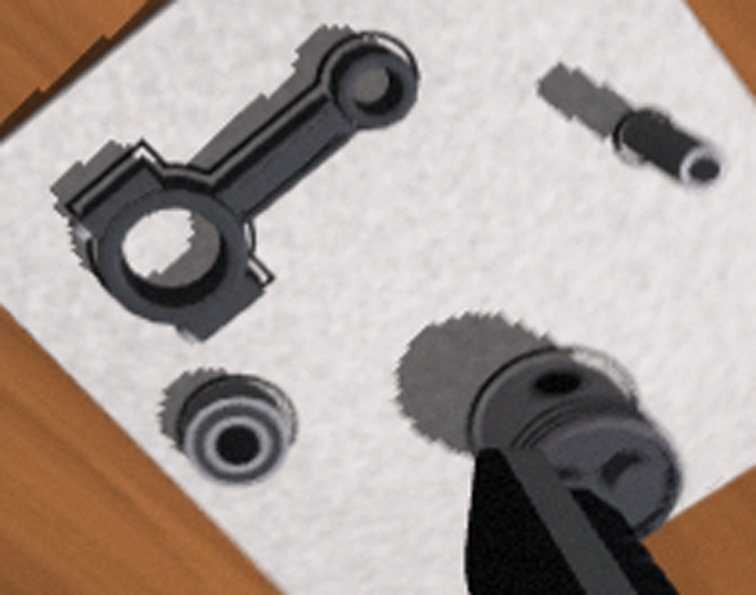

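Request:
apply_moves:
  motion: "0 0 9 0.005 -0.025 0 1; 0 0 18 0.01 -0.05 0 1; 0 0 27 0.015 -0.075 0 1; 0 0 36 0.018 -0.1 0 1; 0 0 45 0.018 -0.12 0 1"

```text
time_s: 49.82
ee_pos: [487.1, -327.3, 180.5]
tcp_rot: [[1.0, -0.0, 0.004], [-0.004, -0.001, 1.0], [-0.0, -1.0, -0.001]]
force: [-0.1, -0.8, 0.1]
finger_gap: 85.5
```

Request:
apply_moves:
  motion: "0 0 0 0 -0.02 0 1; 0 0 0 0 -0.04 0 1; 0 0 0 0 -0.04 0 1; 0 0 0 0 -0.04 0 1; 0 0 0 0 -0.04 0 1"

```text
time_s: 50.45
ee_pos: [487.1, -365.6, 180.9]
tcp_rot: [[1.0, -0.0, 0.006], [-0.006, -0.001, 1.0], [-0.0, -1.0, -0.001]]
force: [0.0, 0.2, -0.9]
finger_gap: 84.9
```

```bash
python3 - <<'E'
from h import *
s=robot.observe()
im=robot.camera('wrist');cv2.imwrite('pics/w30.png',cv2.resize(im[60:260,180:390],None,fx=3.6,fy=3,interpolation=cv2.INTER_CUBIC))
go([545,68,200],0,s)
for n in ("rod_mid","rod_big","piston_mid","pin_mid"):
    for r in robot.landmark_of(n,"wrist")[:1]: print(n,r["confidence"],r["centre"],onz("wrist",r["centre"],{"piston_mid":28,"pin_mid":26}.get(n,14),s).round(1))
print(proj("wrist",[[446.5,-243.1,6],[524.6,-247.8,6],[446.5,-243.1,22],[524.6,-247.8,22]],s).round(1).tolist())
E
```

```text
d rot [ 0.06 -0.    0.35] shift m [0.0579 0.4336 0.0191] yaw now -0.35 pos [ 487.1 -365.6  180.9] q [-0.86  0.13  0.08  1.53 -0.    0.72] t 50.45 gap 84.9
rod_mid 0.57 [281.1, 50.1] [[ 491.7 -244.9   14. ]]
rod_big 0.56 [233.8, 52.3] [[ 447.  -246.4   14. ]]
piston_mid 0.94 [279.7, 190.8] [[ 489.7 -378.9   28. ]]
pin_mid 0.88 [362.8, 129.7] [[ 571.3 -317.6   26. ]]
[[234.1, 49.5], [315.0, 54.2], [232.0, 47.3], [317.0, 52.3]]
```

View pics/w30.png

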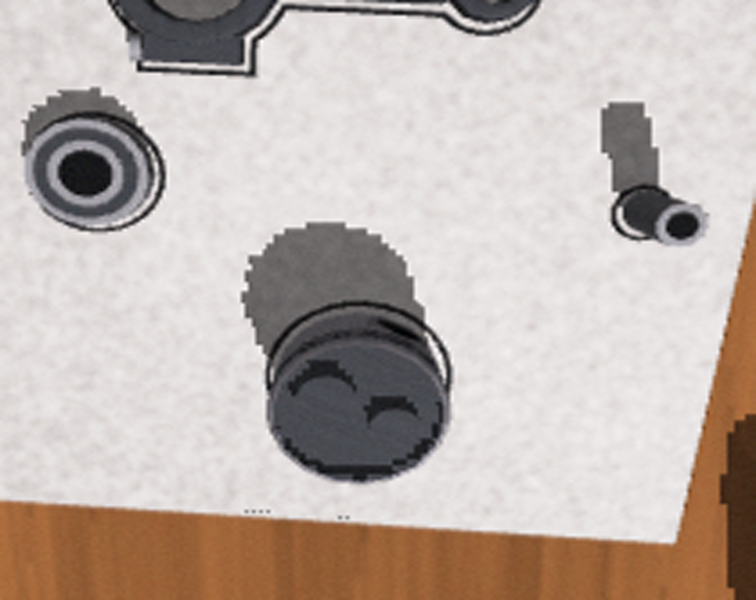

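Rod and piston sit on their outlines to within about 1–2 mm. The can goes back first.

Request:
apply_moves:
  motion: "0 0 0.4 0 0.04 0 1; 0 0 0.4 0.01 0.1 0 1; 0 0 0.4 0.02 0.16 0 1; 0 0 0.4 0.03 0.22 0 1; 0 0 0.4 0.04 0.28 0 1"

```text
time_s: 51.32
ee_pos: [527.1, -84.4, 181.0]
tcp_rot: [[1.0, 0.001, -0.001], [0.001, -0.001, 1.0], [0.001, -1.0, -0.001]]
force: [0.8, -0.8, 0.6]
finger_gap: 85.5
```

Request:
apply_moves:
  motion: "0 0 0 0.01 0.06 0 1; 0 0 0 0.019 0.11 0 1; 0 0 0 0.019 0.15 0 1; 0 0 0 0.019 0.154 0 1; 0 0 0 0.019 0.154 0 1"

```text
time_s: 51.95
ee_pos: [546.0, 67.5, 180.8]
tcp_rot: [[1.0, 0.0, -0.002], [0.002, -0.001, 1.0], [0.0, -1.0, -0.001]]
force: [0.4, -1.0, 0.5]
finger_gap: 85.4
```

```bash
python3 - <<'E'
from h import *
s=robot.observe()
im=robot.camera('wrist');cv2.imwrite('pics/w31.png',im)
go([545.5,68.7,69],0.1,s)
E
```

```text
d rot [ 0.08  0.   -0.  ] shift m [-0.0005  0.0012 -0.1118] yaw now 0.1 pos [546.   67.5 180.8] q [-0.11 -0.05 -0.1   1.52 -0.    1.45] t 51.95 gap 85.4
```

View pics/w31.png

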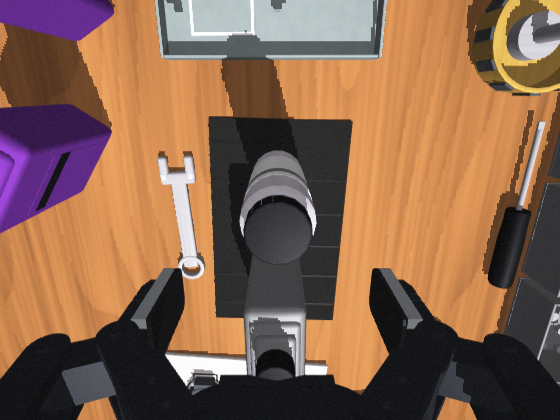

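Can centred and bottle behind it, both upright. Descend and grip.

Request:
apply_moves:
  motion: "0 0 0 0 0.001 -0.03 1; 0 0 0 0 0.001 -0.06 1; 0 0 0 0 0.001 -0.085 1; 0 0 0 0 0.001 -0.105 1; 0 0 0 0 0.001 -0.112 1"

```text
time_s: 52.62
ee_pos: [545.4, 68.0, 67.6]
tcp_rot: [[1.0, -0.002, -0.0], [0.0, -0.001, 1.0], [-0.002, -1.0, -0.001]]
force: [-0.5, -0.8, 0.4]
finger_gap: 85.2
```

Request:
apply_moves:
  motion: "0 0 0 0 0 0 0; 0 0 0 0 0 0 0; 0 0 0 0 0 0 0; 0 0 0 0 0 0 0; 0 0 0 0 0 0 0"

```text
time_s: 53.25
ee_pos: [547.0, 68.5, 70.2]
tcp_rot: [[1.0, 0.002, -0.001], [0.001, -0.001, 1.0], [0.002, -1.0, -0.001]]
force: [-0.2, -0.5, 5.8]
finger_gap: 52.4
```

Request:
apply_moves:
  motion: "0 0 0 0 0 0.01 0; 0 0 0 0 0 0.025 0; 0 0 0 0 0 0.045 0; 0 0 0 0 0 0.06 0; 0 0 0 0 0 0.06 0"

```text
time_s: 53.88
ee_pos: [547.1, 68.6, 130.7]
tcp_rot: [[1.0, 0.003, -0.001], [0.001, -0.001, 1.0], [0.003, -1.0, -0.001]]
force: [-0.1, -0.0, -4.6]
finger_gap: 52.5
```

Request:
apply_moves:
  motion: "0 0 0 -0.005 0.03 0 0; 0 0 0 -0.012 0.07 0 0; 0 0 0 -0.02 0.11 0 0; 0 0 0 -0.028 0.15 0 0; 0 0 0 -0.034 0.19 0 0"

```text
time_s: 54.5
ee_pos: [511.2, 259.8, 128.1]
tcp_rot: [[1.0, -0.001, -0.001], [0.001, -0.001, 1.0], [-0.001, -1.0, -0.001]]
force: [1.0, 0.0, -4.4]
finger_gap: 52.7
```

Request:
apply_moves:
  motion: "0 0 0 -0.005 0.03 0 0; 0 0 0 -0.01 0.06 0 0; 0 0 0 -0.015 0.1 0 0; 0 0 0 -0.016 0.125 0 0; 0 0 0 -0.016 0.132 0 0"

```text
time_s: 55.12
ee_pos: [495.2, 391.7, 127.7]
tcp_rot: [[1.0, -0.001, -0.003], [0.003, -0.002, 1.0], [-0.001, -1.0, -0.002]]
force: [0.1, -1.3, -3.9]
finger_gap: 52.5
```

```bash
python3 - <<'E'
from h import *
s=robot.observe()
go([496,390.8,72],0.1,s)
E
```

```text
d rot [ 0.09 -0.08 -0.07] shift m [ 0.0008 -0.0009 -0.0557] yaw now 0.17 pos [495.2 391.7 127.7] q [ 0.46  0.2   0.07  1.44 -0.    2.03] t 55.125 gap 52.5
```

Request:
apply_moves:
  motion: "0 0 0 0.0008 -0.001 -0.015 0; 0 0 0 0.0008 -0.001 -0.03 0; 0 0 0 0.0008 -0.001 -0.042 0; 0 0 0 0.0008 -0.001 -0.05 0; 0 0 0 0.0008 -0.001 -0.053 0"

```text
time_s: 55.75
ee_pos: [496.6, 389.3, 75.1]
tcp_rot: [[1.0, -0.001, -0.001], [0.001, -0.001, 1.0], [-0.001, -1.0, -0.001]]
force: [-0.3, 0.4, -3.5]
finger_gap: 52.7
```

```bash
python3 - <<'E'
from h import *
s=robot.observe()
im=robot.camera('wrist');cv2.imwrite('pics/w32.png',im)
sc=robot.camera('scene');cv2.imwrite('pics/s32.png',cv2.resize(sc[220:355,255:415],None,fx=4.4,fy=4.4,interpolation=cv2.INTER_CUBIC))
go([496,390.8,71.6],0.1,s);print(s["force"])
E
```

```text
d rot [ 0.08 -0.04  0.04] shift m [-0.0006  0.0015 -0.0035] yaw now 0.06 pos [496.6 389.3  75.1] q [ 0.46  0.21 -0.01  1.35 -0.    2.03] t 55.75 gap 52.7
[-0.33308567  0.3810164  -3.4864098 ]
```

View pics/w32.png

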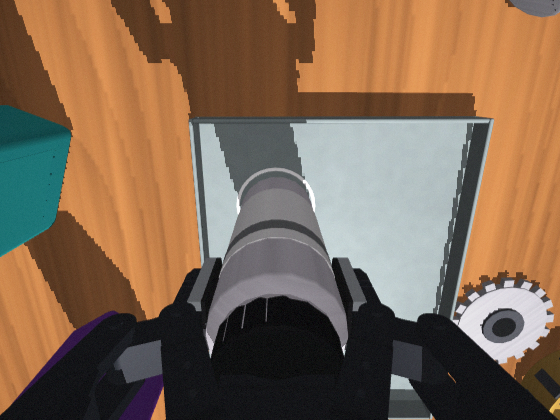

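View pics/s32.png

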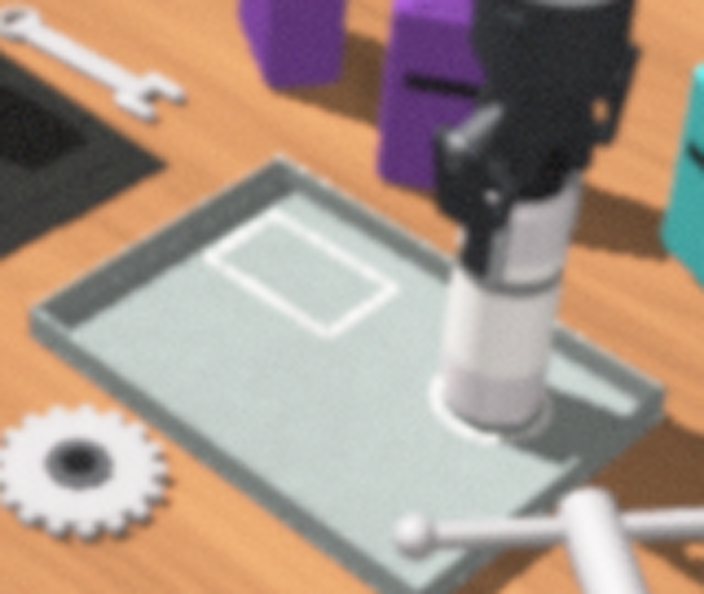

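```bash
python3 - <<'E'
from h import *
im=cv2.imread('pics/w32.png');cv2.imwrite('pics/w32c.png',cv2.resize(im[150:240,220:340],None,fx=6,fy=6,interpolation=cv2.INTER_CUBIC))
s=robot.observe(); a=np.linspace(0,np.pi,7)
c=np.array([495.1,388,3]); print(proj("wrist",[c+29*np.array([np.cos(t),np.sin(t),0]) for t in a],s).round(1).tolist()); print(proj("wrist",[c+27*np.array([np.cos(t),np.sin(t),0]) for t in a],s).round(1).tolist())
E
```

```text
[[311.8, 205.9], [307.5, 188.3], [294.0, 175.0], [275.1, 170.0], [256.2, 174.9], [242.8, 188.3], [238.4, 205.9]]
[[309.3, 205.9], [305.2, 189.5], [292.7, 177.2], [275.1, 172.5], [257.5, 177.1], [245.0, 189.5], [241.0, 205.9]]
```

View pics/w32c.png

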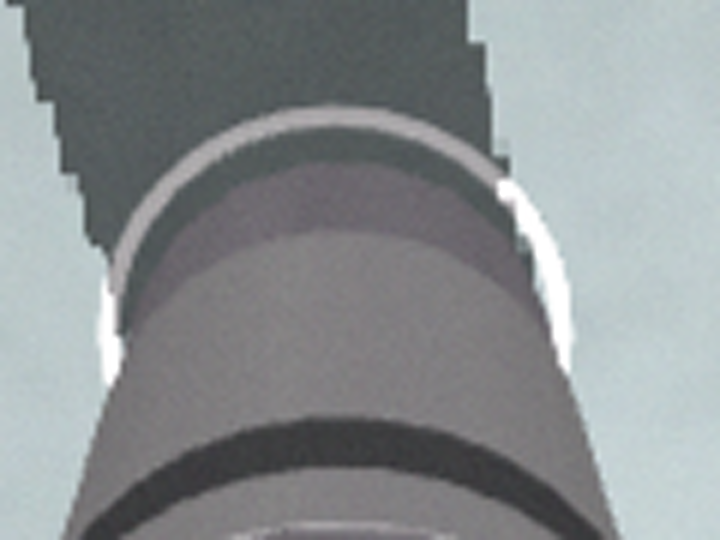

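Request:
apply_moves:
  motion: "0 0 0 0 0.001 0 0; 0 0 0 0 0.002 -0.001 0; 0 0 0 0 0.002 -0.002 0; 0 0 0 0 0.002 -0.003 0; 0 0 0 0 0.002 -0.003 0"

```text
time_s: 56.48
ee_pos: [496.7, 391.6, 72.6]
tcp_rot: [[1.0, -0.0, -0.001], [0.001, -0.001, 1.0], [-0.0, -1.0, -0.001]]
force: [0.0, 0.3, -4.1]
finger_gap: 52.8
```

```bash
python3 - <<'E'
from h import *
s=robot.observe()
im=robot.camera('wrist');cv2.imwrite('pics/w33c.png',cv2.resize(im[150:240,220:340],None,fx=6,fy=6,interpolation=cv2.INTER_CUBIC))
go([496,390.8,71.6],0.1,s);print(s["force"])
E
```

```text
d rot [ 0.07 -0.02  0.02] shift m [-0.0007 -0.0008 -0.001 ] yaw now 0.08 pos [496.7 391.6  72.6] q [ 0.46  0.22 -0.01  1.34 -0.    2.03] t 56.475 gap 52.8
[ 0.03375591  0.26238025 -4.05516449]
```

View pics/w33c.png

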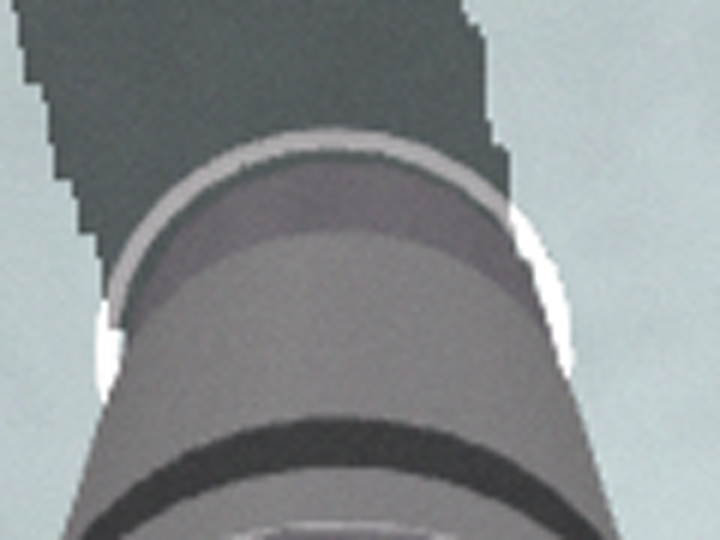

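Request:
apply_moves:
  motion: "0 0 0 -0.0003 -0.0006 -0.0005 0; 0 0 0 -0.0003 -0.0006 -0.001 0; 0 0 0 -0.0003 -0.0006 -0.0015 0; 0 0 0 -0.0003 -0.0006 -0.002 0; 0 0 0 -0.0003 -0.0006 -0.002 0"

```text
time_s: 57.15
ee_pos: [496.4, 391.0, 70.7]
tcp_rot: [[1.0, -0.0, -0.001], [0.001, -0.001, 1.0], [-0.0, -1.0, -0.001]]
force: [-1.0, -0.2, -3.7]
finger_gap: 52.7
```

Request:
apply_moves:
  motion: "0 0 0 0 0 -0.0003 0; 0 0 0 0 0 -0.0006 0; 0 0 0 0 0 -0.001 0; 0 0 0 0 0 -0.0013 0; 0 0 0 0 0 -0.0013 0"

```text
time_s: 57.78
ee_pos: [496.6, 391.2, 70.2]
tcp_rot: [[1.0, 0.0, -0.001], [0.001, -0.001, 1.0], [0.0, -1.0, -0.001]]
force: [-3.1, -1.5, 5.8]
finger_gap: 52.2
```

```bash
python3 - <<'E'
from h import *
s=robot.observe()
im=robot.camera('wrist');cv2.imwrite('pics/w34c.png',cv2.resize(im[150:240,220:340],None,fx=6,fy=6,interpolation=cv2.INTER_CUBIC))
print(s["force"],s["ee_pos"])
E
```

```text
[-3.12511249 -1.50912583  5.76255382] [496.59774373 391.21194983  70.24266992]
```

View pics/w34c.png

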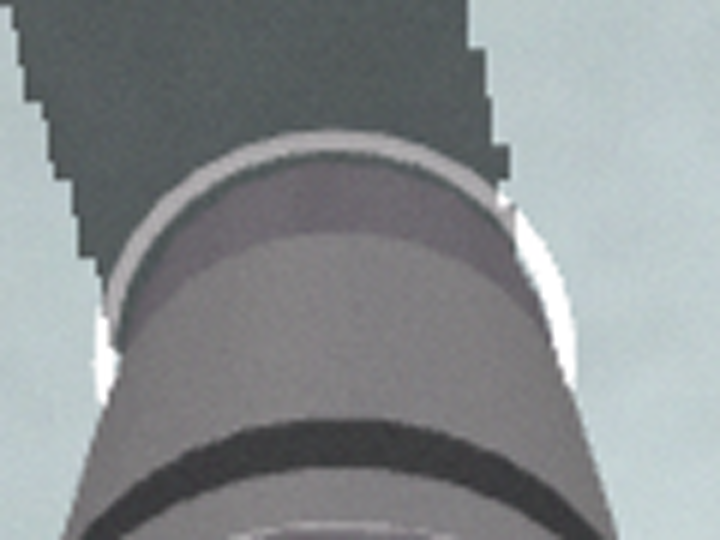

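Request:
apply_moves:
  motion: "0 0 0 0 0 0.0008 0; 0 0 0 0 0 0.0008 0; 0 0 0 0 0 0.0008 1; 0 0 0 0 0 0.0008 1; 0 0 0 0 0 0.0008 1"

```text
time_s: 58.45
ee_pos: [496.6, 391.1, 70.3]
tcp_rot: [[1.0, 0.0, -0.001], [0.001, -0.001, 1.0], [0.0, -1.0, -0.001]]
force: [-0.4, 0.1, -0.2]
finger_gap: 85.4
```

Request:
apply_moves:
  motion: "0 0 0 0 0 0 1; 0 0 0 0 0 0.03 1; 0 0 0 0 0 0.07 1; 0 0 0 0 0 0.11 1; 0 0 0 0 -0.01 0.11 1"

```text
time_s: 59.08
ee_pos: [498.2, 382.1, 184.2]
tcp_rot: [[1.0, 0.005, -0.002], [0.002, 0.002, 1.0], [0.005, -1.0, 0.002]]
force: [0.2, -0.1, -0.7]
finger_gap: 85.8
```

Request:
apply_moves:
  motion: "0 0 0 0.01 -0.04 0 1; 0 0 0 0.02 -0.1 0 1; 0 0 0 0.03 -0.16 0 1; 0 0 0 0.04 -0.22 0 1; 0 0 0 0.049 -0.28 0 1"

```text
time_s: 59.7
ee_pos: [545.0, 99.0, 179.2]
tcp_rot: [[1.0, -0.001, -0.001], [0.001, -0.001, 1.0], [-0.001, -1.0, -0.001]]
force: [0.2, 0.1, -0.1]
finger_gap: 85.6
```

Request:
apply_moves:
  motion: "0 0 0 0 -0.05 0 1; 0 0 0 0 -0.1 0 1; 0 0 0 0 -0.14 0 1; 0 0 0 0 -0.153 0 1; 0 0 0 0 -0.153 0 1"

```text
time_s: 60.32
ee_pos: [545.1, -52.2, 179.5]
tcp_rot: [[1.0, -0.001, -0.0], [0.0, -0.001, 1.0], [-0.001, -1.0, -0.001]]
force: [0.0, 0.2, -0.3]
finger_gap: 85.4
```

```bash
python3 - <<'E'
from h import *
s=robot.observe()
im=robot.camera('wrist');cv2.imwrite('pics/w35.png',im)
go([544.7,-52.9,69],0.1,s)
E
```

```text
d rot [ 0.03 -0.05  0.1 ] shift m [-0.0004 -0.0007 -0.1105] yaw now 0.0 pos [545.1 -52.2 179.5] q [-0.33 -0.06 -0.11  1.52 -0.    1.24] t 60.325 gap 85.4
```

View pics/w35.png

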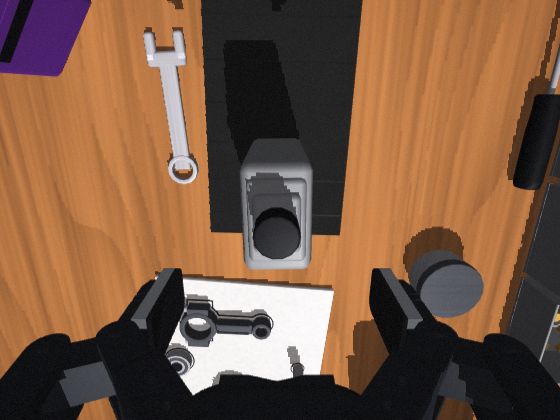

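Request:
apply_moves:
  motion: "0 0 0.1 -0.0004 -0.0007 -0.03 1; 0 0 0.1 -0.0004 -0.0007 -0.06 1; 0 0 0.1 -0.0004 -0.0007 -0.085 1; 0 0 0.1 -0.0004 -0.0007 -0.105 1; 0 0 0.1 -0.0004 -0.0007 -0.11 1"

```text
time_s: 61.0
ee_pos: [544.3, -51.5, 68.9]
tcp_rot: [[1.0, -0.002, -0.004], [0.004, -0.0, 1.0], [-0.002, -1.0, -0.0]]
force: [-0.3, -0.3, 0.1]
finger_gap: 85.2
```

Request:
apply_moves:
  motion: "0 0 0 0 0 0 0; 0 0 0 0 0 0 0; 0 0 0 0 0 0 0; 0 0 0 0 0 0 0; 0 0 0 0 0 0 0"

```text
time_s: 61.62
ee_pos: [545.8, -52.9, 71.6]
tcp_rot: [[1.0, 0.002, -0.003], [0.003, -0.002, 1.0], [0.002, -1.0, -0.002]]
force: [-1.9, 1.2, 6.6]
finger_gap: 51.1
```

Request:
apply_moves:
  motion: "0 0 0 0 0 0.01 0; 0 0 0 0 0 0.025 0; 0 0 0 0 0 0.045 0; 0 0 0 0 0 0.06 0; 0 0 0 0 0 0.06 0"

```text
time_s: 62.25
ee_pos: [546.2, -53.0, 132.2]
tcp_rot: [[1.0, 0.003, -0.003], [0.003, -0.002, 1.0], [0.003, -1.0, -0.002]]
force: [0.8, 0.4, -4.1]
finger_gap: 51.2
```

Request:
apply_moves:
  motion: "0 0 0 -0.005 0.03 0 0; 0 0 0 -0.012 0.07 0 0; 0 0 0 -0.02 0.11 0 0; 0 0 0 -0.028 0.15 0 0; 0 0 0 -0.034 0.19 0 0"

```text
time_s: 62.88
ee_pos: [510.4, 138.6, 129.6]
tcp_rot: [[1.0, -0.001, -0.003], [0.003, -0.001, 1.0], [-0.001, -1.0, -0.001]]
force: [0.2, 0.3, -3.3]
finger_gap: 51.5
```

Request:
apply_moves:
  motion: "0 0 0 -0.005 0.03 0 0; 0 0 0 -0.01 0.06 0 0; 0 0 0 -0.015 0.09 0 0; 0 0 0 -0.017 0.11 0 0; 0 0 0 -0.017 0.115 0 0"

```text
time_s: 63.5
ee_pos: [493.7, 253.2, 129.8]
tcp_rot: [[1.0, -0.001, -0.004], [0.004, -0.001, 1.0], [-0.001, -1.0, -0.001]]
force: [0.7, 0.1, -4.0]
finger_gap: 50.9
```

```bash
python3 - <<'E'
from h import *
s=robot.observe()
go([494,252.4,72],0.1,s)
E
```

```text
d rot [ 0.07 -0.04 -0.15] shift m [ 0.0003 -0.0008 -0.0578] yaw now 0.25 pos [493.7 253.2 129.8] q [ 0.24 -0.03 -0.17  1.43 -0.    1.81] t 63.5 gap 50.9
```

Request:
apply_moves:
  motion: "0 0 -0.15 0.0003 -0.001 -0.02 0; 0 0 -0.15 0.0003 -0.001 -0.035 0; 0 0 -0.15 0.0003 -0.001 -0.047 0; 0 0 -0.15 0.0003 -0.001 -0.054 0; 0 0 -0.15 0.0003 -0.001 -0.056 0"

```text
time_s: 64.12
ee_pos: [494.2, 251.1, 73.8]
tcp_rot: [[1.0, -0.001, -0.0], [0.0, -0.001, 1.0], [-0.001, -1.0, -0.001]]
force: [-0.4, 1.1, -3.5]
finger_gap: 51.6
```

```bash
python3 - <<'E'
from h import *
s=robot.observe()
im=robot.camera('wrist');cv2.imwrite('pics/w36.png',im)
cv2.imwrite('pics/w36c.png',cv2.resize(im[120:330,170:380],None,fx=3.4,fy=2.8,interpolation=cv2.INTER_CUBIC))
sc=robot.camera('scene');cv2.imwrite('pics/s36.png',cv2.resize(sc[220:355,255:415],None,fx=4.4,fy=4.4,interpolation=cv2.INTER_CUBIC))
go([494,252.4,72],0.1,s);print(s["force"])
E
```

```text
d rot [ 0.07 -0.03  0.08] shift m [-0.0002  0.0013 -0.0018] yaw now 0.02 pos [494.2 251.1  73.8] q [ 0.23 -0.02 -0.26  1.33 -0.    1.81] t 64.125 gap 51.6
[-0.43664646  1.07659533 -3.46449446]
```

View pics/w36c.png

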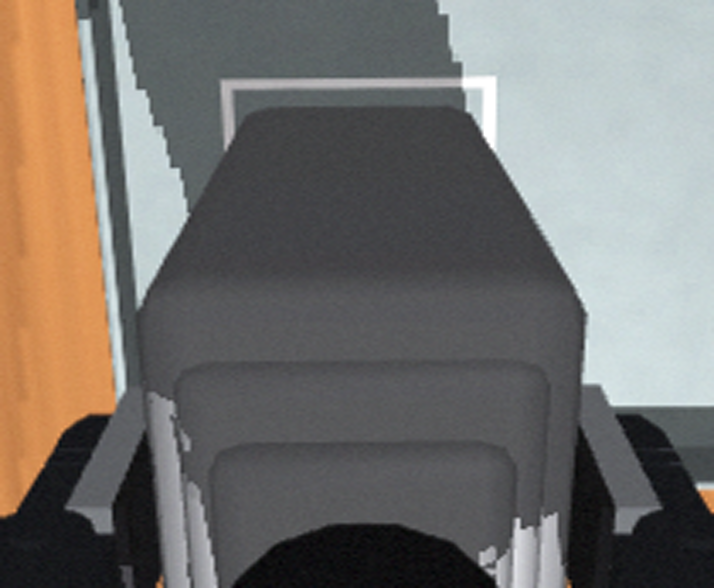

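View pics/s36.png

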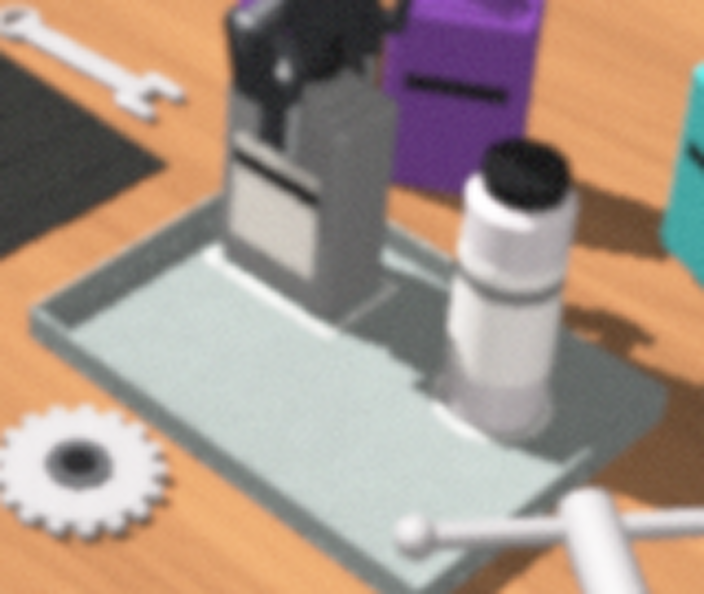

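Request:
apply_moves:
  motion: "0 0 0 -0.0005 0.001 0 0; 0 0 0 -0.0005 0.0013 -0.0005 0; 0 0 0 -0.0005 0.0013 -0.001 0; 0 0 0 -0.0005 0.0013 -0.0015 0; 0 0 0 -0.0005 0.0013 -0.0015 0"

```text
time_s: 64.85
ee_pos: [493.8, 252.6, 72.7]
tcp_rot: [[1.0, -0.0, -0.0], [0.0, -0.001, 1.0], [-0.0, -1.0, -0.001]]
force: [0.6, 0.9, -3.7]
finger_gap: 51.0
```

Request:
apply_moves:
  motion: "0 0 0 0 0 -0.0003 0; 0 0 0 0 0 -0.0006 0; 0 0 0 0 0 -0.001 0; 0 0 0 0 0 -0.001 0; 0 0 0 0 0 -0.001 0"

```text
time_s: 65.47
ee_pos: [493.9, 252.6, 71.8]
tcp_rot: [[1.0, -0.0, -0.0], [0.0, -0.001, 1.0], [-0.0, -1.0, -0.001]]
force: [-0.2, -0.9, -3.0]
finger_gap: 51.4
```

```bash
python3 - <<'E'
from h import *
s=robot.observe()
im=robot.camera('wrist')
cv2.imwrite('pics/w37c.png',cv2.resize(im[120:330,170:380],None,fx=3.4,fy=2.8,interpolation=cv2.INTER_CUBIC))
go([494,252.4,72],0.1,s);print(s["force"])
E
```

```text
d rot [ 0.06 -0.01  0.07] shift m [ 0.0001 -0.0002  0.0002] yaw now 0.03 pos [493.9 252.6  71.8] q [ 0.24 -0.02 -0.26  1.32 -0.    1.81] t 65.475 gap 51.4
[-0.20126071 -0.93420512 -3.03405266]
```

View pics/w37c.png

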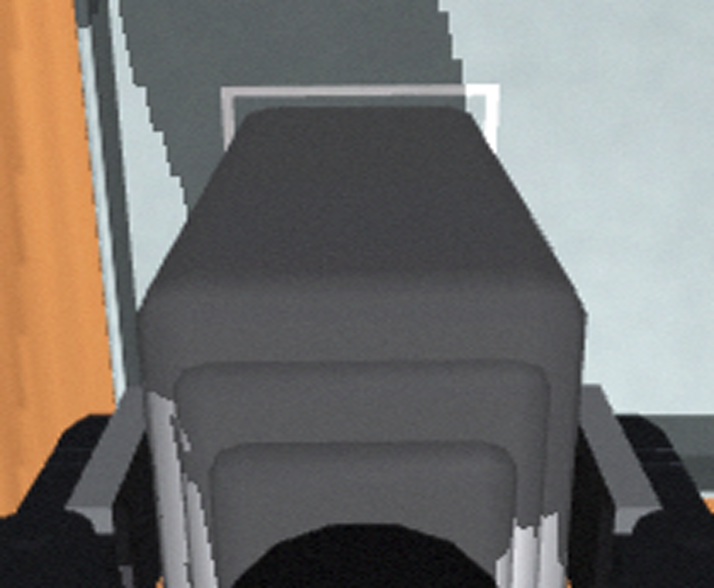

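Request:
apply_moves:
  motion: "0 0 0 0 0 -0.0005 0; 0 0 0 0 0 -0.001 0; 0 0 0 0 0 -0.001 0; 0 0 0 0 0 -0.001 1; 0 0 0 0 0 -0.001 1"

```text
time_s: 66.15
ee_pos: [494.2, 252.7, 70.9]
tcp_rot: [[1.0, 0.001, -0.0], [0.0, -0.001, 1.0], [0.001, -1.0, -0.001]]
force: [-0.2, -0.2, -0.1]
finger_gap: 84.5
```

Request:
apply_moves:
  motion: "0 0 0 0 0 0 1; 0 0 0 0 0 0 1; 0 0 0 0 0 0.03 1; 0 0 0 0 0 0.08 1; 0 0 0 0 0 0.14 1"

```text
time_s: 66.78
ee_pos: [493.2, 252.5, 211.4]
tcp_rot: [[1.0, -0.002, -0.0], [0.0, -0.001, 1.0], [-0.002, -1.0, -0.001]]
force: [-0.1, 0.5, -0.1]
finger_gap: 85.2
```

Request:
apply_moves:
  motion: "0 0 0 0.01 0.01 0.03 1; 0 0 0 0.02 0.02 0.05 1; 0 0 0 0.03 0.04 0.05 1; 0 0 0 0.03 0.05 0.05 1; 0 0 0 0.03 0.05 0.05 1"

```text
time_s: 67.4
ee_pos: [523.3, 302.9, 260.2]
tcp_rot: [[1.0, -0.001, -0.001], [0.001, -0.001, 1.0], [-0.001, -1.0, -0.001]]
force: [-0.0, -1.3, 0.5]
finger_gap: 85.2
```

```bash
python3 - <<'E'
from h import *
s=robot.observe()
im=robot.camera('wrist');cv2.imwrite('pics/w38.png',im)
sd=robot.camera('side');cv2.imwrite('pics/s38.png',sd)
sc=robot.camera('scene');cv2.imwrite('pics/c38.png',cv2.resize(sc[150:355,130:415],None,fx=2.8,fy=2.8,interpolation=cv2.INTER_CUBIC))
go([494,252.4,72],0.1,s)
E
```

```text
d rot [ 0.08 -0.07  0.02] shift m [-0.0293 -0.0505 -0.1882] yaw now 0.08 pos [523.3 302.9 260.2] q [ 0.31  0.14  0.25  1.68 -0.    1.88] t 67.4 gap 85.2
```

View pics/w38.png

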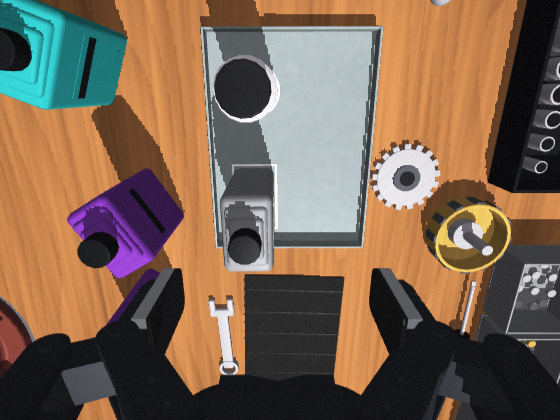

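View pics/s38.png

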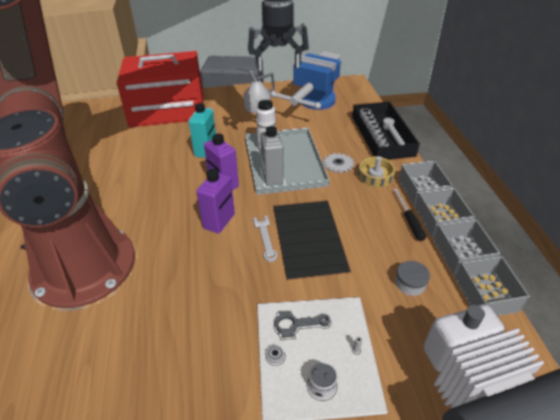

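View pics/c38.png

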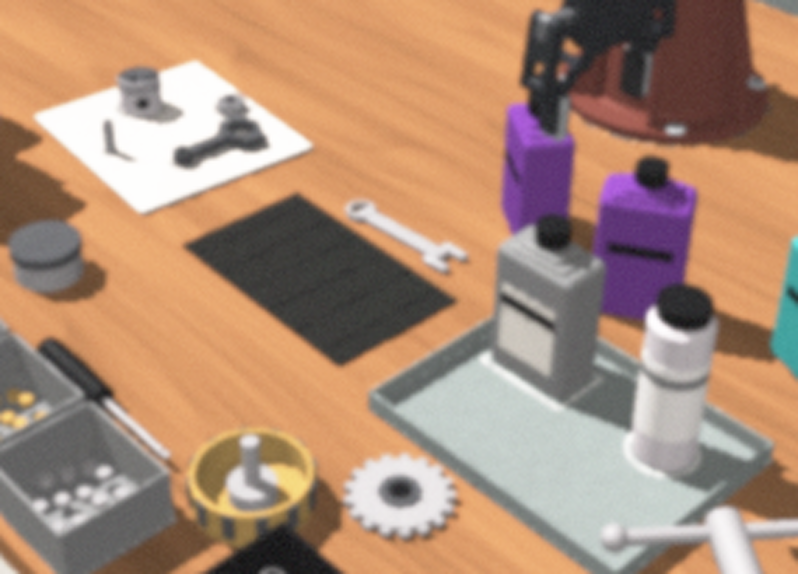

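```bash
python3 - <<'E'
from h import *
a=cv2.imread("pics/side0.png",0);b=cv2.imread("pics/s38.png",0)
c0=cv2.imread("pics/scene0.png",0);c1=cv2.cvtColor(robot.camera("scene"),cv2.COLOR_BGR2GRAY)
def m(A,B,box,n):
    x0,y0,x1,y1=box;t=cv2.resize(A[y0:y1,x0:x1],None,fx=6,fy=6,interpolation=cv2.INTER_CUBIC)
    r=cv2.resize(B[y0-8:y1+8,x0-8:x1+8],None,fx=6,fy=6,interpolation=cv2.INTER_CUBIC)
    R=cv2.matchTemplate(r,t,cv2.TM_CCOEFF_NORMED);_,v,_,l=cv2.minMaxLoc(R);print(n,round(v,3),(l[0]/6-8,l[1]/6-8))
m(a,b,(262,140,280,184),"bottle side");m(a,b,(256,100,275,122),"can side")
m(c0,c1,(307,235,344,290),"bottle scene");m(c0,c1,(357,256,386,315),"can scene")
im=cv2.imread("pics/w38.png");cv2.imwrite("pics/w38c.png",cv2.resize(im[40:280,195:385],None,fx=2.5,fy=2.5,interpolation=cv2.INTER_CUBIC))
E
```

```text
bottle side 0.997 (0.0, 0.0)
can side 0.997 (0.16666666666666607, 0.0)
bottle scene 0.991 (0.16666666666666607, 0.0)
can scene 0.972 (0.0, 0.16666666666666607)
```

View pics/w38c.png

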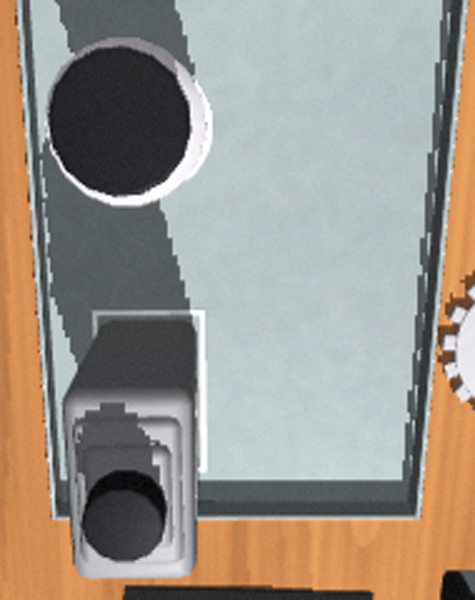

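Can and bottle are back within about 0.2 px of their starting images. The gripper is clear of everything, so I'm handing in.

```bash
python3 -c "
from station import robot
print(robot.hand_in(), robot.observe()['time_s'])"
```

```text
the job is handed in; nothing more can be done
the job is handed in; nothing more can be done
```

The job is done in the order you asked, and I handed it in at about 67 s of the 138 s allowed. `hand_in()` gave no verdict.

- **What I did:** I stood the grey bottle and then the can on the mat. I laid the piston (crown up) and then the rod (big end on the big ring) on their outlines, then set the can and the bottle back upright on their marks.
- **Can and bottle:** both match their starting images to about 0.2 px in the side and scene cameras, roughly half a millimetre.
- **Piston and rod:** the last measured positions were within about 1–2 mm of the outline centres. One oblique wrist view put the rod 4–5 mm off. I put that down to that view's usual bias; the drawn edges and the later view agreed with the smaller figure.
- **Pin:** it still stands where it was, and nothing tipped over.
- **Fingertip discrepancy:** the real fingertips are about 29 mm behind the reported TCP, which disagrees with the interface text. I found this in the wrist and side pictures, confirmed it with a light touch on the mat (about 6.5 N), and corrected all heights for it.
- **Joint limit:** early on, my first turn reached the last joint's range limit (3.14 rad). The arm stopped there, so I turned the other way.

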